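Clear the packing board and tip the cartons onto it

TASK

The packing board is littered with spanners: first, while all the cartons still stand, hang every spanner by its ring on the tool rail, one to a peg. Then tip each carton over the board's front edge so that it lies flat and square on the board, labelled face up, its bottom end still at the front edge. Leave the other things on the bench where they are.

Things in the scene. Friction and masses are not known exactly. Their poses are not given: they have to be found in the camera images.
- skid: Low packing board fixed to the bench: dark wood slab with a yellow front edge, 170 (x) x 400 (y) x 18 mm high. Origin: centre of its underside, on the bench. x points from the front edge (yellow, robot side) to the far edge, y runs along the front edge, z up. The front face, 18 mm high, is the stop, at x = -85 mm.
- rail: Blue fixed tool rail: bar 20 x 20 x 320 mm (y), centre 200 mm up, on posts at y = +-150 mm (feet 80 mm behind, 40 mm in front). Four orange pegs 10 mm thick start on its front face (x = -10, z = 200 mm) at y = +-108, +-36 mm and rise at 45 degrees along (-1, 0, 1) to x = -45, z = 235 mm. Origin on the bench under its middle; -x is its front, roughly to the robot, z up.
- peg_a (a point): Point on the axis of the rail's peg at y = +108 mm, 14 mm along the peg from the bar's front face (rail frame x = -20, z = 210 mm).
- peg_b (a point): Point on the axis of the rail's peg at y = +36 mm, 14 mm along the peg from the bar's front face (rail frame x = -20, z = 210 mm).
- peg_c (a point): Point on the axis of the rail's peg at y = -36 mm, 14 mm along the peg from the bar's front face (rail frame x = -20, z = 210 mm).
- peg_d (a point): Point on the axis of the rail's peg at y = -108 mm, 14 mm along the peg from the bar's front face (rail frame x = -20, z = 210 mm).
- spanner_red: Steel ring spanner, red handle sleeve, 10 mm thick, 180 mm long, 160 g; starts flat on the packing board; may be absent. Handle 16 mm wide. Origin: middle of the handle (grip here), at its underside. x along the handle to the ring, z normal to the flat. Ring centre at x = +70 mm (48 mm outside, 30 mm hole); small open jaw, 32 mm wide, to x = -86 mm. Same on both flats.
- spanner_red_eye (a point): Centre of the hole in the ring of the red spanner, 70 mm from the body's origin along its x axis, half way through the thickness.
- spanner_blue: Steel ring spanner, blue handle sleeve, 10 mm thick, 180 mm long, 160 g; starts flat on the packing board; may be absent. Handle 16 mm wide. Origin: middle of the handle (grip here), at its underside. x along the handle to the ring, z normal to the flat. Ring centre at x = +70 mm (48 mm outside, 30 mm hole); small open jaw, 32 mm wide, to x = -86 mm. Same on both flats.
- spanner_blue_eye (a point): Centre of the hole in the ring of the blue spanner, 70 mm from the body's origin along its x axis, half way through the thickness.
- spanner_yellow: Steel ring spanner, yellow handle sleeve, 10 mm thick, 180 mm long, 160 g; starts flat on the packing board; may be absent. Handle 16 mm wide. Origin: middle of the handle (grip here), at its underside. x along the handle to the ring, z normal to the flat. Ring centre at x = +70 mm (48 mm outside, 30 mm hole); small open jaw, 32 mm wide, to x = -86 mm. Same on both flats.
- spanner_yellow_eye (a point): Centre of the hole in the ring of the yellow spanner, 70 mm from the body's origin along its x axis, half way through the thickness.
- spanner_green: Steel ring spanner, green handle sleeve, 10 mm thick, 180 mm long, 160 g; starts flat on the packing board; may be absent. Handle 16 mm wide. Origin: middle of the handle (grip here), at its underside. x along the handle to the ring, z normal to the flat. Ring centre at x = +70 mm (48 mm outside, 30 mm hole); small open jaw, 32 mm wide, to x = -86 mm. Same on both flats.
- spanner_green_eye (a point): Centre of the hole in the ring of the green spanner, 70 mm from the body's origin along its x axis, half way through the thickness.
- carton_green: Closed cardboard carton, green band and label, 90 (x) x 100 (y) x 150 mm tall (z), about 0.5 kg, too wide to grasp; may be absent. Starts standing on the bench, 5 to 25 mm short of the packing board's front edge, label (-x face) to the robot. Origin: centre of its underside; x points roughly to the board, z up while it stands.
- carton_white: Closed cardboard carton, white band and label, 90 (x) x 100 (y) x 150 mm tall (z), about 0.5 kg, too wide to grasp; may be absent. Starts standing on the bench, 5 to 25 mm short of the packing board's front edge, label (-x face) to the robot. Origin: centre of its underside; x points roughly to the board, z up while it stands.
- carton_red: Closed cardboard carton, red band and label, 90 (x) x 100 (y) x 150 mm tall (z), about 0.5 kg, too wide to grasp; may be absent. Starts standing on the bench, 5 to 25 mm short of the packing board's front edge, label (-x face) to the robot. Origin: centre of its underside; x points roughly to the board, z up while it stands.
- jar: Bystander: amber screw jar, 60 mm across, 75 mm tall; origin: centre of underside.
- tape: Bystander: grey tape roll, 100 mm across, 45 mm tall; origin: centre of underside.
- mug: Bystander: blue mug, 80 mm across, 90 mm tall, its handle at +y; origin: centre of underside.
- can: Bystander: can with an orange label, 66 mm across, 110 mm tall; origin: centre of underside.
- block: Bystander: aluminium block 100 x 60 x 40 mm; origin: centre of underside.
Things that resemble listed ones, but are neither listed nor needed, are in the scene too. Leave any pink look-alike of the spanner_blue alone. What is shaped like the carton_green but turquoise is not meant.

How it is judged:
By the outcome, as a careful person would: the job done as asked, in the order asked, and still so for the second after the job is handed in, with the robot touching nothing.
Of spanner_red, spanner_blue, spanner_yellow, spanner_green only 3 to 4 are there at a start; the rules pass over those that are not, and their reading is None.
Of carton_green, carton_white, carton_red only 2 to 3 are there at a start; the rules pass over those that are not, and their reading is None.
At some moment in a run one of spanner_red, spanner_blue, spanner_yellow, spanner_green may be knocked a few centimetres aside while the robot is not near it.
Once in a run the grip may slacken for a moment while it holds something.
It also fails if it takes over 210 s, if anything falls off the work surface, if the arm or the gripper's body presses on something with over 40 N, if the wrist force passes 120 N, or if a joint passes its speed limit or range.

ROBOT

A 7-joint arm with a two-finger parallel gripper is mounted at the origin on the work surface. World frame = base frame: x ahead of the robot, y to its left, z up, the work surface at z = 0. Lengths are in m, angles in rad, forces in N, time in s.
With the tool pointing down it reaches from about 0.35 to 0.9 m from the base axis. Payload 8.1 kg.
Tool frame: the origin (TCP) lies midway between the tips of the shut fingers; the grasp point (between the pads) lies arm.hold_point_z behind it (arm.hold_point_z is the distance from the TCP to the grasp point, in m); z points along the fingers, x is the direction in which the jaws open and shut, and the axes are right-handed (so a half turn about z gives the same grasp; the last joint's range is limited). The gripper opens to 92 mm and grips with 3 to 60 N. Pads are 19 mm wide; open, the fingers measure 130 mm over their backs; the gripper's body (75 mm by 190 mm) begins 47 mm behind the grasp point.
Start: joints at [1.137, 0.434, 0.025, 1.573, -0.012, 1.134, -0.075], TCP at [0.203, -0.591, 0.227] pointing down, gripper open.
Joint ranges: [-2.62, 2.62], [-0.44, 2.09], [-1.27, 1.32], [0.08, 2.57], [-1.32, 4.46], [0.12, 2], [-2.74, 2.74]. Speed limits (rad/s): [2.22, 2.22, 3.01, 3.01, 3.14, 3.14, 3.14].

INTERFACE

Orientations are given as a rotation vector (axis times angle).
In Python, from cell import arm gives the robot as it stands.
- The arm moves only by the shell command python3 -m pendant 'ROWS' [FORCE]. ROWS is JSON, a list of rows, each an object with "dp": the shift along the tool's x, y, z in m, a list of three; "rotation": the turn, a rotation vector about the tool's x, y, z in rad, a list of three; "fingers": the closure, from -1 (fully open) to 1 (shut). In form: [{"dp": [x, y, z], "rotation": [rx, ry, rz], "fingers": fingers}, ...]. A call has 1 to 20 rows; each row is the pose to reach, as a shift and turn from the pose measured when the call began, along the tool's axes at that moment; what a row does not reach only later rows make up. A row lasts 1/8 s, in which the tool goes at most 62.5 mm and 10.7 degrees, less where a joint would pass 70% of its speed; a pose out of reach is approached as far as the arm can. A call with a gripper value outside its range is refused whole. The fingers move at their own pace and stop on an object; FORCE is the grip in N (left out, the last holds). Time passes only in rows, so rows that repeat a pose let the fingers close. It gives the time, the measured TCP pose, the force and the opening at its end, in the units of the state.
- arm.observe(): the state, without advancing time (a new reading comes with each control period).
- arm.get_image(name): name is "scene" or "top"; returns the picture (420x560x3 uint8, blue, green, red); there is no depth.
- arm.camera_params(name): a dict with "camera_matrix" (3x3 intrinsics, pixels), "rvec" (rotation vector, rad) and "tvec" (3), from world to camera coordinates, as OpenCV has them. Camera axes: x right, y down, z forward; pixel columns grow to the right and rows downward; lengths in m; the calibration is good to about 2 mm. A picture is of the moment at which its call begins. camera_params takes no time and is no camera call.
- arm.sign_off(): hands the job in, once; it reports no verdict.
The state is a dict: "clock": time; "joints": joint angles; "dq": joint speeds; "joint_efforts": joint torques, N m; "position": TCP position; "ee_rot": TCP orientation; "force": force on the tool from outside, world axes, zero at the start; "ft_torque": the same for the moment, N m; "width": opening from 0.0 (shut) to 1.0 (fully open).
Only numpy, scipy, OpenCV 4.12 (cv2) and the standard library are available. Lean on these libraries where they do the work, as an engineer would, in place of code of your own. Each camera call takes 0.05 s, during which the arm holds its last target.

## Working session

There is one attempt and no reset: what is moved stays moved. The work goes in short steps, Python scripts to look and compute and a shell command to move; the robot and the scene stay as the last step left them, time stands still between calls to the robot, and variables do not carry over. Pictures are saved under pics/ and viewed, and the job is handed in when it is done.

```bash
ls; mkdir -p pics; python3 - <<'E'
from cell import arm
import cv2
print(arm.observe(), arm.hold_point_z)
for n in ("scene","top"):
    im=arm.get_image(n); cv2.imwrite(f"pics/{n}0.png",im)
    print(n,arm.camera_params(n))
E
```

```text
pics
{'clock': 0.0, 'joints': array([ 1.13740362,  0.43521297,  0.02497663,  1.57408296, -0.01157985,
        1.13399511, -0.07507773]), 'dq': array([-9.47858343e-04,  6.13822014e-04,  8.62457425e-04, -9.52791998e-04,
        2.06887706e-03,  1.04304897e-03, -9.12957803e-06]), 'joint_efforts': array([ 6.25297998e-04, -6.67848229e+01,  9.85170119e-01, -3.14456069e+01,
       -6.04493427e-02,  4.28140350e-02,  1.51258837e-04]), 'position': array([ 0.20277017, -0.59066138,  0.2259567 ]), 'ee_rot': array([-2.55620785e+00,  1.82498815e+00,  2.12194788e-03]), 'force': array([-0.63922453,  0.66910869, -0.10989245]), 'ft_torque': array([-0.01919324,  0.04335092, -0.02137221]), 'width': 0.9987370697182767} 0.0188
scene {'camera_matrix': array([[528.93434525,   0.        , 270.89661245],
       [  0.        , 528.93434525, 205.7318945 ],
       [  0.        ,   0.        ,   1.        ]]), 'rvec': array([ 0.98530999,  2.41838262, -1.11418049]), 'tvec': array([ 0.43157817, -0.12626852,  1.75211549])}
top {'camera_matrix': array([[485.83014246,   0.        , 283.67907148],
       [  0.        , 485.83014246, 212.5139715 ],
       [  0.        ,   0.        ,   1.        ]]), 'rvec': array([ 2.15466577, -2.12088065,  0.18180662]), 'tvec': array([-0.06765651,  0.58604403,  1.46972722])}
```

View pics/scene0.png

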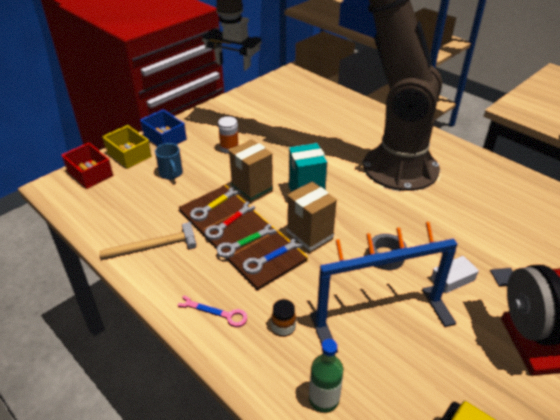

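View pics/top0.png

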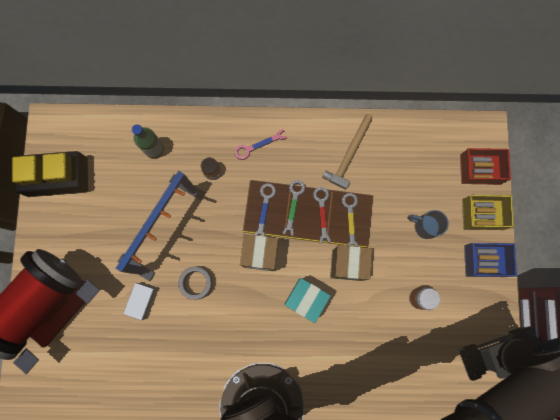

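```bash
cat > h.py <<'E'
import numpy as np, cv2
from cell import arm
from scipy.spatial.transform import Rotation as R
def cam(n):
    p=arm.camera_params(n); K=p["camera_matrix"]; Rm=cv2.Rodrigues(p["rvec"])[0]; t=p["tvec"]
    return K,Rm,t
def ray(n,uv):
    K,Rm,t=cam(n); d=Rm.T@np.linalg.solve(K,[uv[0],uv[1],1.]); return -Rm.T@t,d
def onz(n,uv,z):
    c,d=ray(n,uv); return c+d*(z-c[2])/d[2]
def proj(n,P):
    K,Rm,t=cam(n); q=(np.atleast_2d(P)@Rm.T+t)@K.T; return q[:,:2]/q[:,2:]
def tri(uv1,uv2,n1="scene",n2="top"):
    c1,d1=ray(n1,uv1);c2,d2=ray(n2,uv2)
    A=np.stack([d1,-d2],1);s=np.linalg.lstsq(A,c2-c1,rcond=None)[0]
    p,q=c1+s[0]*d1,c2+s[1]*d2
    return (p+q)/2,np.linalg.norm(p-q)
def crop(im,x0,y0,x1,y1,f,out):
    cv2.imwrite(out,cv2.resize(im[y0:y1,x0:x1],None,fx=f,fy=f,interpolation=cv2.INTER_CUBIC))
E
python3 - <<'E'
from h import *
t=cv2.imread("pics/top0.png");s=cv2.imread("pics/scene0.png")
crop(t,230,170,390,290,5,"pics/c1.png");crop(s,170,130,350,290,4,"pics/c2.png")
crop(t,110,165,230,285,5,"pics/c3.png");crop(s,300,210,480,345,4,"pics/c4.png")
E
```

```text
(no output)
```

View pics/c1.png

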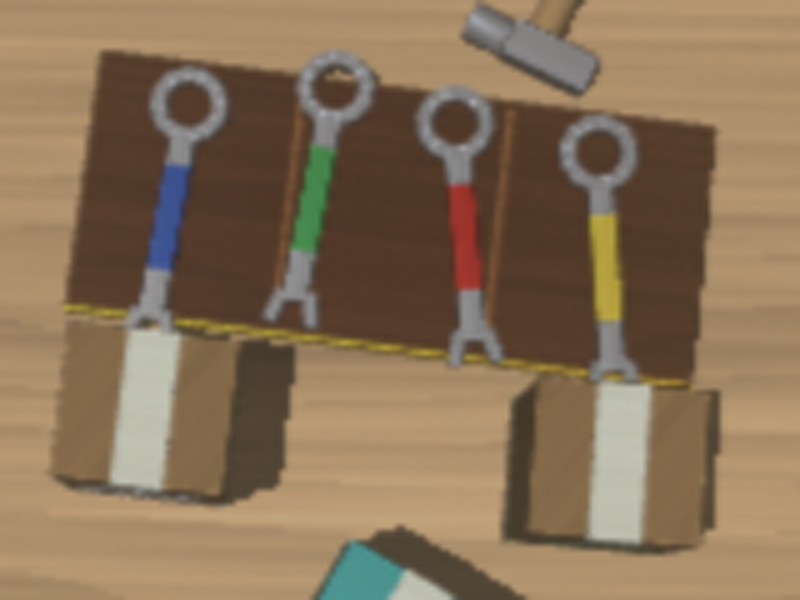

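View pics/c2.png

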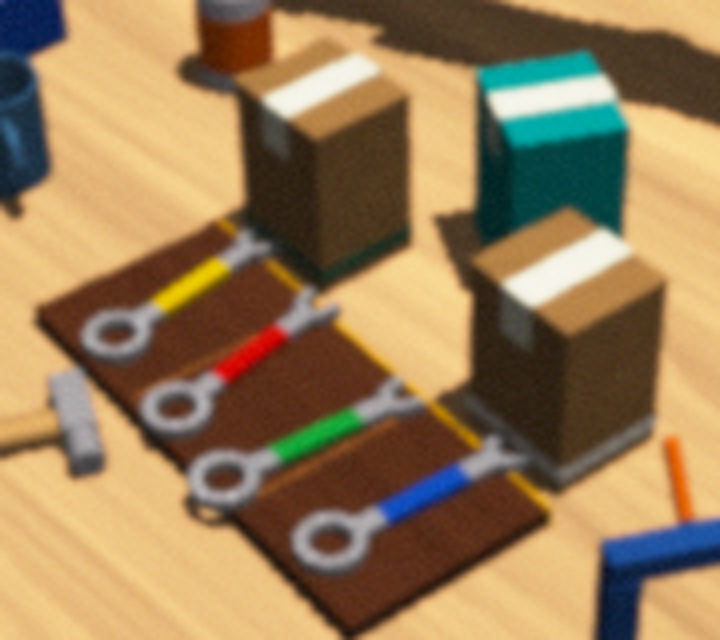

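View pics/c3.png

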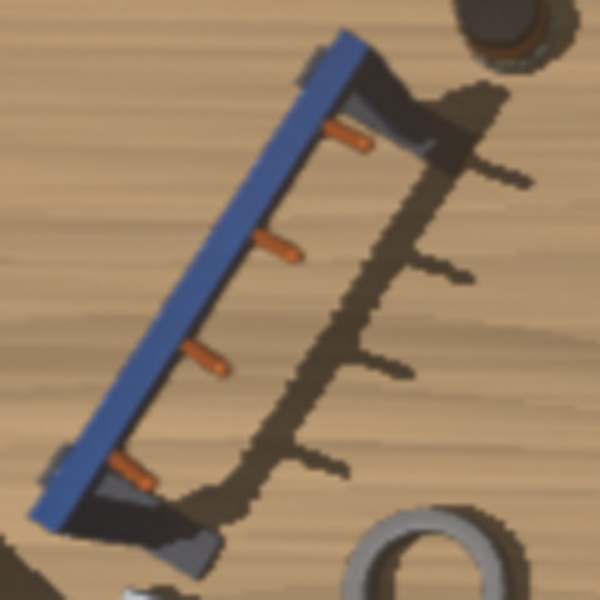

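View pics/c4.png

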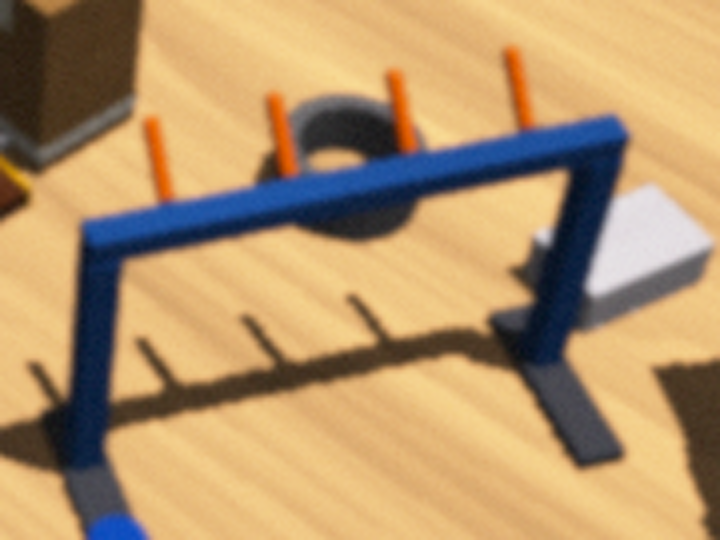

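```bash
cat > meas.py <<'E'
from h import *
HS={'red':[((0,150,90),(6,255,255)),((174,150,90),(180,255,255))],'blue':[((100,120,70),(125,255,255))],'yellow':[((22,130,110),(32,255,255))],'green':[((45,110,60),(75,255,255))]}
def spanners(im,roi=(225,165,400,280),z=0.028,cols=HS):
    x0,y0,x1,y1=roi; f=4
    sub=cv2.resize(im[y0:y1,x0:x1],None,fx=f,fy=f,interpolation=cv2.INTER_CUBIC)
    hsv=cv2.cvtColor(sub,cv2.COLOR_BGR2HSV); out={}
    for c in cols:
        m=sum(cv2.inRange(hsv,a,b) for a,b in HS[c])
        n,l,st,ce=cv2.connectedComponentsWithStats(m)
        best=None
        for i in range(1,n):
            pts=np.argwhere(l==i)[:,::-1].astype(np.float32)
            r=cv2.minAreaRect(pts); a,b=sorted(r[1])
            if st[i,4]>400 and 2.0<b/max(a,1)<8 and (best is None or st[i,4]>best[0]): best=(st[i,4],r,pts)
        if best is None: continue
        # handle centre and axis
        ctr=np.array(best[1][0]); vx,vy,_,_=cv2.fitLine(best[2],cv2.DIST_L2,0,.01,.01).ravel()
        px=ctr/f+[x0,y0]+(0.5/f-0.5); d=np.array([vx,vy])
        p=onz("top",px,z)
        q=onz("top",px+d*5,z)
        a=(q-p)[:2];a/=np.linalg.norm(a)
        if a[0]<0:a=-a
        L=np.linalg.norm(onz("top",px+d*max(best[1][1])/f,z)-p)
        out[c]=(p,np.degrees(np.arctan2(a[1],a[0])),px,L)
    return out
if __name__=="__main__":
    im=arm.get_image("top"); cv2.imwrite("pics/last.png",im)
    for c,(p,a,px,L) in spanners(im).items(): print(c,px.round(1),p.round(4),"yaw",a.round(1),"len",L.round(3))
E
python3 - <<'E'
from meas import *
im=cv2.imread("pics/top0.png")
for c,(p,a,px,L) in spanners(im).items(): 
    e=p+.07*np.array([np.cos(np.radians(a)),np.sin(np.radians(a)),0]); print(c,px.round(1),p.round(4),"yaw",a.round(1),"len",L.round(3),"ring expect px",proj("top",e).round(1))
C=lambda u,v,ox,oy:np.array([ox+(u+.5)/5-.5,oy+(v+.5)/5-.5])
for u,v in [(345,28),(370,48),(62,532),(30,515)]:print("bar",onz("top",C(u,v,110,165),.21).round(4))
for u,v in [(370,145),(300,258),(228,372),(153,487)]:print("tip",onz("top",C(u,v,110,165),.235).round(4))
for u,v in [(102,52),(715,128),(692,385),(65,307)]:print("board",onz("top",C(u,v,230,170),.018).round(4))
for u,v in [(65,318),(240,340),(222,502),(52,478)]:print("cw",onz("top",C(u,v,230,170),.15).round(4))
for u,v in [(537,378),(710,392),(698,548),(527,535)]:print("cg",onz("top",C(u,v,230,170),.15).round(4))
print(proj("top",[[.3,.3,.0],[.7,.3,0],[.203,-.591,.227]]))
E
```

```text
red [322.5 216.9] [ 0.5783 -0.1816  0.028 ] yaw 4.8 len 0.064 ring expect px [[320.7 195.3]]
blue [263.3 212.9] [0.5881 0.0062 0.028 ] yaw -9.2 len 0.065 ring expect px [[267.2 191.6]]
yellow [350.8 223. ] [ 0.5603 -0.2709  0.028 ] yaw 3.7 len 0.065 ring expect px [[349.2 201.3]]
green [292.2 209.4] [ 0.6008 -0.0854  0.028 ] yaw -10.3 len 0.064 ring expect px [[296.4 188.3]]
bar [0.6765 0.2409 0.21  ]
bar [0.6652 0.2262 0.21  ]
bar [0.3913 0.3807 0.21  ]
bar [0.4002 0.3988 0.21  ]
tip [0.6043 0.2183 0.235 ]
tip [0.5408 0.2534 0.235 ]
tip [0.4777 0.289  0.235 ]
tip [0.4151 0.3255 0.235 ]
board [0.6966 0.0517 0.018 ]
board [ 0.6531 -0.3432  0.018 ]
board [ 0.4874 -0.3262  0.018 ]
board [0.5306 0.0707 0.018 ]
cw [0.5076 0.0598 0.15  ]
cw [ 0.4965 -0.0416  0.15  ]
cw [ 0.4033 -0.0329  0.15  ]
cw [0.4154 0.0646 0.15  ]
cg [ 0.4772 -0.2132  0.15  ]
cg [ 0.4707 -0.3129  0.15  ]
cg [ 0.3814 -0.3048  0.15  ]
cg [ 0.3873 -0.2072  0.15  ]
[[167.47560041 303.83762906]
 [174.16334204 178.99606515]
 [483.80730961 348.31181682]]
```

```bash
cat >> h.py <<'E'
RC=np.array([.5325,.311]); RY=np.radians(60.4)
RX=np.array([np.cos(RY),np.sin(RY),0]); RYv=np.array([-np.sin(RY),np.cos(RY),0]); Z=np.array([0,0,1.])
def rail(x,y,z): return np.array([*RC,0])+RX*x+RYv*y+Z*z
def down(yaw_ring,flip=False):
    # tool pointing down; ring dir at yaw (deg); tool x across handle
    a=np.radians(yaw_ring); r=np.array([np.cos(a),np.sin(a),0])
    z=-Z; y=r if not flip else -r; x=np.cross(y,z); return np.stack([x,y,z],1)
def tilted(yaw,tilt,flip=False):
    # start from down(), tilt tool z towards ring dir by tilt deg
    M=down(yaw,flip); a=np.radians(yaw); ax=np.cross([np.cos(a),np.sin(a),0],[0,0,1.])
    return R.from_rotvec(ax*np.radians(tilt)).as_matrix()@M
def go(P,M):
    s=arm.observe(); M0=R.from_rotvec(s["ee_rot"]).as_matrix()
    dp=M0.T@(np.array(P)-s["position"]); rv=R.from_matrix(M0.T@M).as_rotvec()
    n=max(np.linalg.norm(dp)/.0625,np.degrees(np.linalg.norm(rv))/10.7)
    print("dp",dp.round(4).tolist(),"rot",rv.round(3).tolist(),"minrows",round(n,1)); return dp,rv
def st():
    s=arm.observe(); M=R.from_rotvec(s["ee_rot"]).as_matrix()
    print("t",round(s["clock"],2),"p",s["position"].round(4),"F",s["force"].round(1),"w",round(s["width"]*92,1),"q",s["joints"].round(2)); print("tool x",M[:,0].round(3),"z",M[:,2].round(3))
E
python3 - <<'E'
from h import *
st()
print("scene tips",proj("scene",[rail(-.045,y,.235) for y in (.108,.036,-.036,-.108)]).round(1))
print("scene bar ends top",proj("scene",[rail(0,y,.21) for y in (.16,-.16)]).round(1))
# grasp blue hover
for f in (False,True):
    go([.585,.006,.2],down(-9.2,f))
E
```

```text
t 0.1 p [ 0.2028 -0.5907  0.226 ] F [-0.2 -0.6  0.1] w 92.0 q [ 1.14  0.44  0.02  1.57 -0.01  1.13 -0.08]
tool x [ 0.325 -0.946 -0.001] z [-0.001  0.001 -1.   ]
scene tips [[427.  222.7]
 [397.7 228.4]
 [367.8 234.2]
 [337.2 240.1]]
scene bar ends top [[455.3 239.8]
 [320.7 267. ]]
dp [-0.4402, -0.5553, 0.0266] rot [-0.002, 0.001, -2.65] minrows 14.2
dp [-0.4402, -0.5553, 0.0266] rot [0.0, 0.001, 0.491] minrows 11.3
```

```bash
python3 - <<'E'
from h import *
go([.59,.006,.30],down(-9.2,True))
E
```

```text
dp [-0.4387, -0.56, -0.0734] rot [0.0, 0.001, 0.491] minrows 11.4
```

```bash
python3 -m pendant '[{"dp":[0,0,-0.073],"rotation":[0,0,0],"fingers":0},{"dp":[-0.05,-0.06,-0.073],"rotation":[0,0,0.05],"fingers":0},{"dp":[-0.439,-0.56,-0.073],"rotation":[0,0,0.491],"fingers":0},{"dp":[-0.439,-0.56,-0.073],"rotation":[0,0,0.491],"fingers":0},{"dp":[-0.439,-0.56,-0.073],"rotation":[0,0,0.491],"fingers":0},{"dp":[-0.439,-0.56,-0.073],"rotation":[0,0,0.491],"fingers":0},{"dp":[-0.439,-0.56,-0.073],"rotation":[0,0,0.491],"fingers":0},{"dp":[-0.439,-0.56,-0.073],"rotation":[0,0,0.491],"fingers":0},{"dp":[-0.439,-0.56,-0.073],"rotation":[0,0,0.491],"fingers":0},{"dp":[-0.439,-0.56,-0.073],"rotation":[0,0,0.491],"fingers":0},{"dp":[-0.439,-0.56,-0.073],"rotation":[0,0,0.491],"fingers":0},{"dp":[-0.439,-0.56,-0.073],"rotation":[0,0,0.491],"fingers":0},{"dp":[-0.439,-0.56,-0.073],"rotation":[0,0,0.491],"fingers":0},{"dp":[-0.439,-0.56,-0.073],"rotation":[0,0,0.491],"fingers":0}]'; python3 - <<'E'
from h import *
st(); go([.5895,.006,.0205],down(-9.2,True))
E
```

```text
clock: 1.85
position: [0.5904, 0.0096, 0.2987]
ee_rot: [-2.042, 2.387, 0.005]
force: [-0.6, -0.3, 0.7]
width: 0.499
t 1.85 p [0.5904 0.0096 0.2987] F [-0.6 -0.3  0.7] w 45.9 q [ 0.09  0.35 -0.28  1.53  0.09  1.27 -1.92]
tool x [-0.155 -0.988 -0.002] z [-0.002  0.003 -1.   ]
dp [0.0043, -0.0003, 0.2782] rot [0.002, 0.002, 0.005] minrows 4.5
```

```bash
python3 -m pendant '[{"dp":[0.004,0,0.06],"rotation":[0,0,0.005],"fingers":0},{"dp":[0.004,0,0.12],"rotation":[0,0,0.005],"fingers":0},{"dp":[0.004,0,0.18],"rotation":[0,0,0.005],"fingers":0},{"dp":[0.004,0,0.23],"rotation":[0,0,0.005],"fingers":0},{"dp":[0.004,0,0.255],"rotation":[0,0,0.005],"fingers":0},{"dp":[0.004,0,0.27],"rotation":[0,0,0.005],"fingers":0},{"dp":[0.004,0,0.277],"rotation":[0,0,0.005],"fingers":0},{"dp":[0.004,0,0.277],"rotation":[0,0,0.005],"fingers":0},{"dp":[0.004,0,0.277],"rotation":[0,0,0.005],"fingers":0}]'; python3 - <<'E'
from h import *
st(); im=arm.get_image("top");crop(im,230,140,390,280,5,"pics/d1.png")
im=arm.get_image("scene");crop(im,170,110,370,290,4,"pics/d2.png")
E
```

```text
clock: 2.98
position: [0.59, 0.0064, 0.0227]
ee_rot: [-2.035, 2.391, 0.003]
force: [0.6, 0.4, 0.0]
width: 0.499
t 2.98 p [0.59   0.0064 0.0227] F [0.6 0.4 0. ] w 45.9 q [ 0.06  0.63 -0.23  1.84  0.21  0.7  -2.02]
tool x [-0.16  -0.987 -0.003] z [-0.     0.003 -1.   ]
```

View pics/d2.png

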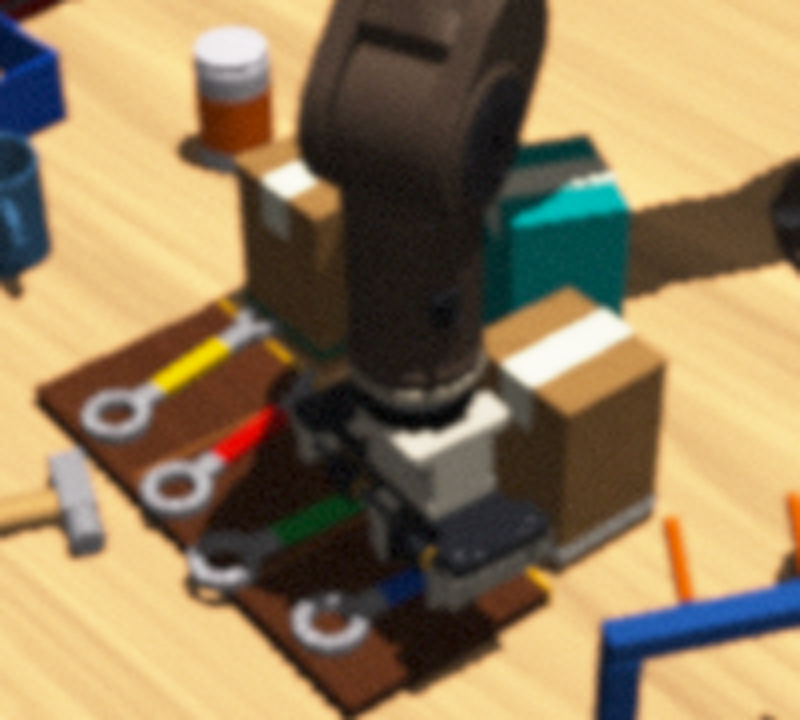

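```bash
python3 -m pendant '[{"dp":[0,0,0.002],"rotation":[0,0,0],"fingers":0},{"dp":[0,0,0.002],"rotation":[0,0,0],"fingers":1},{"dp":[0,0,0.002],"rotation":[0,0,0],"fingers":1},{"dp":[0,0,0.002],"rotation":[0,0,0],"fingers":1},{"dp":[0,0,0.002],"rotation":[0,0,0],"fingers":1},{"dp":[0,0,0.002],"rotation":[0,0,0],"fingers":1},{"dp":[0,0,-0.01],"rotation":[0,0,0],"fingers":1},{"dp":[0,0,-0.04],"rotation":[0,0,0],"fingers":1},{"dp":[0,0,-0.1],"rotation":[0,0,0],"fingers":1},{"dp":[0,0,-0.16],"rotation":[0,0,0],"fingers":1},{"dp":[0,0,-0.22],"rotation":[0,0,0],"fingers":1},{"dp":[0,0,-0.277],"rotation":[0,0,0],"fingers":1},{"dp":[0,0,-0.277],"rotation":[0,0,0],"fingers":1}]' 50; python3 - <<'E'
from h import *
st(); 
# pose on peg a: grasp point such that eye at peg pt; held tool z offset ~3 mm from TCP
M=tilted(60.4,45,True)
u=-M[:,1] # ring dir
n=M[:,2]
print("ring dir",u,"z",n)
for nm,y in (("a",.108),("b",.036),("c",-.036),("d",-.108)):
    for s,lab in ((.08,"pre"),(.012,"on")):
        eye=rail(-.010,y,.20)+(-n)*(.014 if lab=="on" else .085)
        print(nm,lab,(eye-.07*u).round(4))
go(rail(-.010,.108,.2)-n*.12-.07*u,M)
E
```

```text
clock: 4.7
position: [0.592, 0.0061, 0.3055]
ee_rot: [-2.03, 2.385, -0.005]
force: [0.2, -0.5, -2.7]
width: 0.169
t 4.7 p [0.592  0.0061 0.3055] F [ 0.2 -0.5 -2.7] w 15.5 q [ 0.1   0.34 -0.28  1.53  0.1   1.28 -1.92]
tool x [-0.16  -0.987 -0.005] z [ 0.009  0.003 -1.   ]
ring dir [0.34926964 0.61482576 0.70710678] z [ 0.34926964  0.61482576 -0.70710678]
a pre [0.3795 0.2604 0.2106]
a on [0.4043 0.304  0.1604]
b pre [0.4421 0.2248 0.2106]
b on [0.4669 0.2684 0.1604]
c pre [0.5047 0.1892 0.2106]
c on [0.5295 0.2329 0.1604]
d pre [0.5673 0.1537 0.2106]
d on [0.5921 0.1973 0.1604]
dp [-0.1935, 0.2597, 0.0689] rot [0.674, -0.476, -1.147] minrows 7.6
```

```bash
python3 -m pendant '[{"dp":[-0.19,0.26,0.02],"rotation":[0,0,-1.2],"fingers":1},{"dp":[-0.19,0.26,0.02],"rotation":[0,0,-1.2],"fingers":1},{"dp":[-0.19,0.26,0.02],"rotation":[0,0,-1.2],"fingers":1},{"dp":[-0.19,0.26,0.02],"rotation":[0,0,-1.2],"fingers":1},{"dp":[-0.19,0.26,0.02],"rotation":[0,0,-1.2],"fingers":1},{"dp":[-0.19,0.26,0.02],"rotation":[0,0,-1.2],"fingers":1},{"dp":[-0.19,0.26,0.02],"rotation":[0,0,-1.2],"fingers":1},{"dp":[-0.19,0.26,0.02],"rotation":[0,0,-1.2],"fingers":1}]'; python3 - <<'E'
from h import *
st(); 
M=tilted(60.4,45,True);u=-M[:,1];n=M[:,2]
go(rail(-.010,.108,.2)-n*.12-.07*u,M)
im=arm.get_image("scene");crop(im,280,60,480,260,4,"pics/d3.png")
E
```

```text
clock: 5.7
position: [0.3653, 0.2349, 0.2837]
ee_rot: [-3.027, 0.824, -0.012]
force: [1.0, -0.1, -1.3]
width: 0.166
t 5.7 p [0.3653 0.2349 0.2837] F [ 1.  -0.1 -1.3] w 15.2 q [-0.1   0.12 -0.65  1.88  0.08  1.15 -1.31]
tool x [ 0.862 -0.507  0.006] z [ 0.008  0.003 -1.   ]
dp [-0.0006, -0.0041, 0.0483] rot [0.779, -0.011, -0.012] minrows 4.2
```

View pics/d3.png

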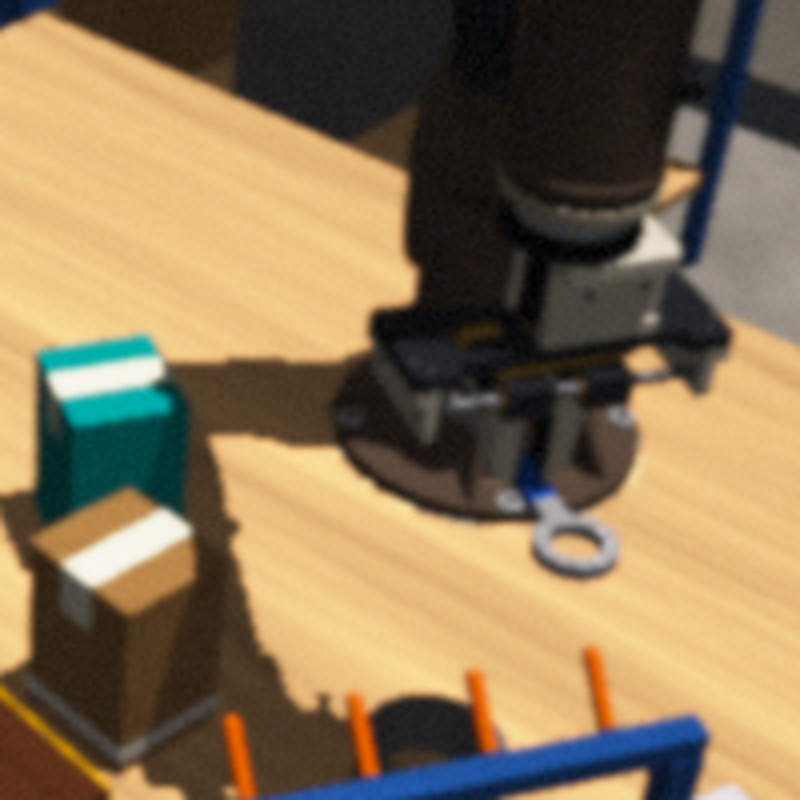

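```bash
python3 -m pendant '[{"dp":[0,0,0.0],"rotation":[0.779,-0.01,-0.01],"fingers":1},{"dp":[0,0,0.0],"rotation":[0.779,-0.01,-0.01],"fingers":1},{"dp":[0,0,0.0],"rotation":[0.779,-0.01,-0.01],"fingers":1},{"dp":[0,0,0.0],"rotation":[0.779,-0.01,-0.01],"fingers":1},{"dp":[0,0,0.0],"rotation":[0.779,-0.01,-0.01],"fingers":1},{"dp":[0,0,0.0],"rotation":[0.779,-0.01,-0.01],"fingers":1},{"dp":[0,0,0.0],"rotation":[0.779,-0.01,-0.01],"fingers":1}]'; python3 - <<'E'
from h import *
st(); 
M=tilted(60.4,45,True);u=-M[:,1];n=M[:,2]
go(rail(-.010,.108,.2)-n*.08-.07*u,M)
im=arm.get_image("scene");crop(im,280,60,480,260,4,"pics/d4.png")
im=arm.get_image("top");crop(im,100,160,300,360,4,"pics/d5.png")
E
```

```text
clock: 6.62
position: [0.3647, 0.2338, 0.2826]
ee_rot: [-2.291, 0.615, -0.251]
force: [0.7, 0.9, -1.2]
width: 0.166
t 6.62 p [0.3647 0.2338 0.2826] F [ 0.7  0.9 -1.2] w 15.3 q [ 0.02 -0.16 -0.24  2.43 -1.2   0.63  0.19]
tool x [ 0.866 -0.5   -0.002] z [ 0.352  0.612 -0.708]
dp [-0.0003, 0.0293, 0.0774] rot [0.001, -0.003, -0.007] minrows 1.3
```

View pics/d4.png

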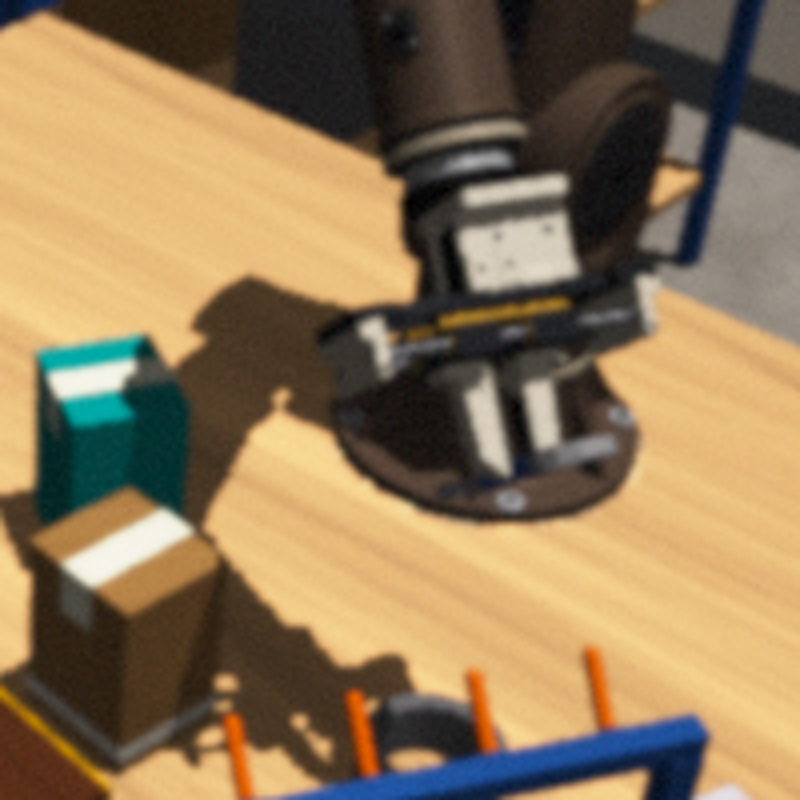

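View pics/d5.png

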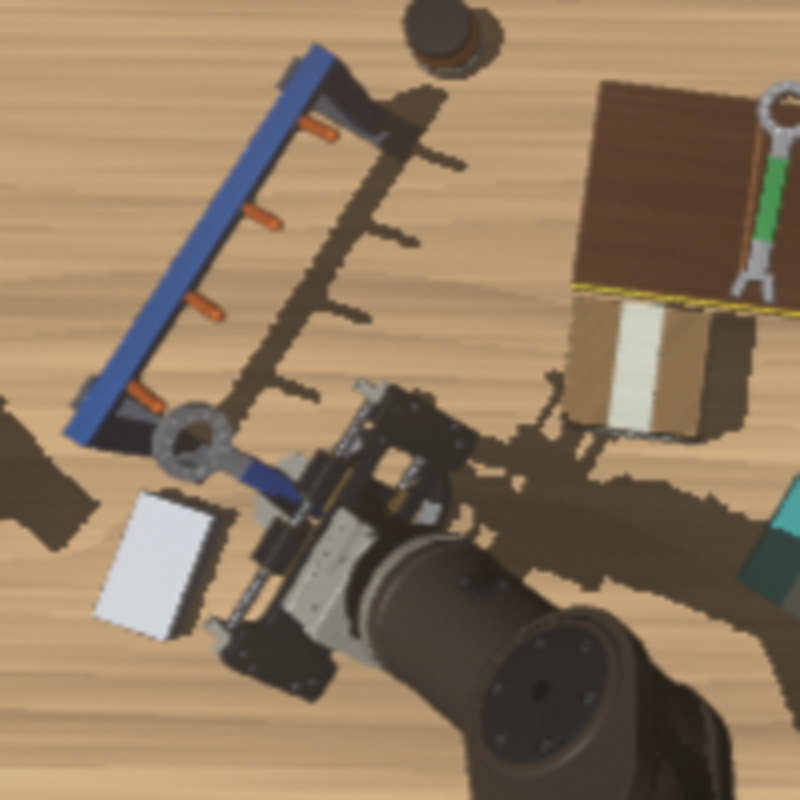

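```bash
python3 - <<'E'
from h import *
M=R.from_rotvec(arm.observe()["ee_rot"]).as_matrix();u=-M[:,1];n=M[:,2];p=arm.observe()["position"]
for d in (.066,.07,.074): print(d,proj("top",p+d*u-n*.003).round(1),proj("scene",p+d*u-n*.003).round(1))
t=proj("top",[rail(-.01,.108,.2),rail(-.045,.108,.235)]);print(t)
E
```

```text
0.066 [[149.2 270.9]] [[422.4 173.4]]
0.07 [[148.  270.3]] [[423.2 173.1]]
0.074 [[146.7 269.6]] [[424.  172.9]]
[[133.33009814 255.8801421 ]
 [140.35134468 261.51390024]]
```

```bash
python3 -m pendant '[{"dp":[0,0.029,0.0],"rotation":[0,0,-0.007],"fingers":1},{"dp":[0,0.029,0.03],"rotation":[0,0,-0.007],"fingers":1},{"dp":[0,0.029,0.06],"rotation":[0,0,-0.007],"fingers":1},{"dp":[0,0.029,0.077],"rotation":[0,0,-0.007],"fingers":1},{"dp":[0,0.029,0.077],"rotation":[0,0,-0.007],"fingers":1}]'; python3 - <<'E'
from h import *
st(); 
M=tilted(60.4,45,True);u=-M[:,1];n=M[:,2]
go(rail(-.010,.108,.2)-n*.016-.07*u,M)
im=arm.get_image("scene");crop(im,300,100,500,300,4,"pics/d4b.png")
im=arm.get_image("top");crop(im,100,160,300,360,4,"pics/d5b.png")
E
```

```text
clock: 7.35
position: [0.3797, 0.2287, 0.2695]
ee_rot: [-2.267, 0.575, -0.331]
force: [0.2, -0.4, -1.7]
width: 0.167
t 7.35 p [0.3797 0.2287 0.2695] F [ 0.2 -0.4 -1.7] w 15.3 q [-0.75 -0.21  0.44  2.52 -1.29  0.43  0.33]
tool x [ 0.865 -0.498  0.059] z [ 0.401  0.616 -0.678]
dp [-0.0226, 0.0266, 0.1282] rot [-0.039, -0.045, 0.039] minrows 2.1
```

View pics/d4b.png

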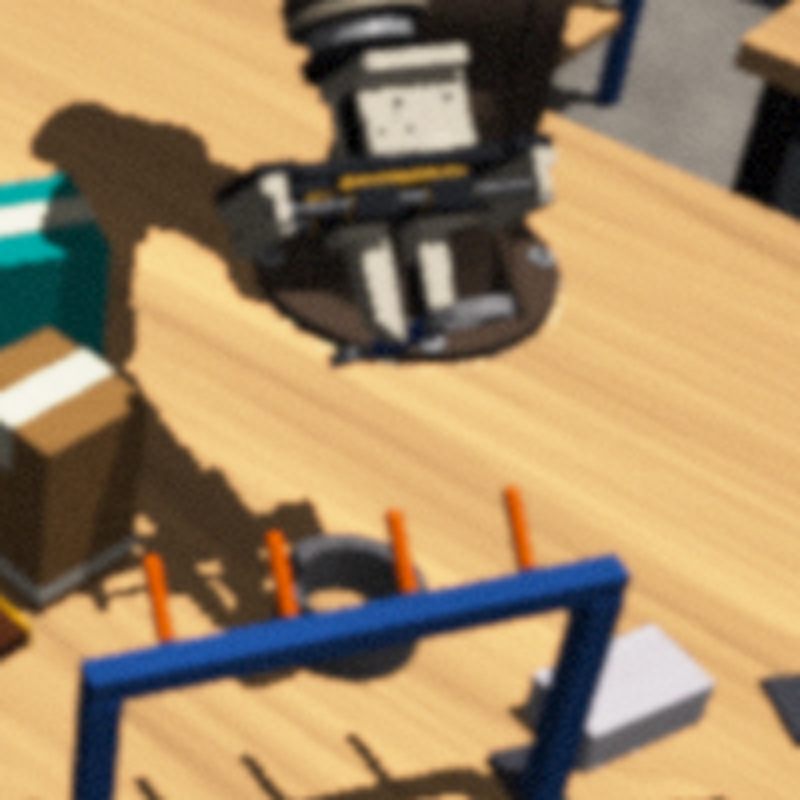

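View pics/d5b.png

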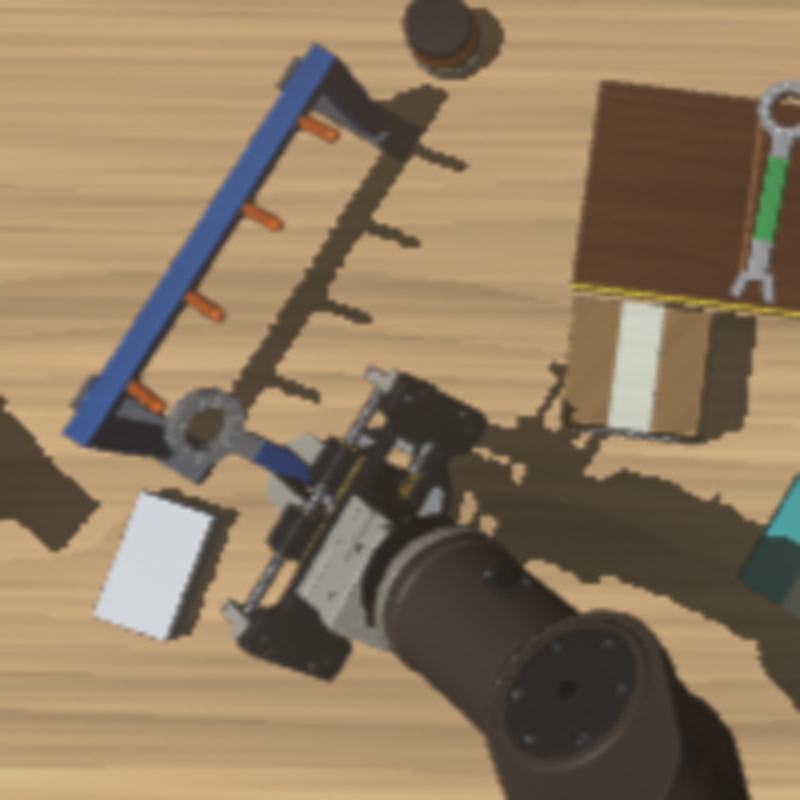

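```bash
cat >> h.py <<'E'
PY=dict(a=.108,b=.036,c=-.036,d=-.108)
PN=(RX-Z)/np.sqrt(2)  # into the bar along the peg
def pegtcp(k,s,tilt,dl=.07,yaw=60.4,off=.003):
    M=tilted(yaw,tilt,True);u=-M[:,1]
    return rail(-.01,PY[k],.2)-PN*s-dl*u+off*M[:,2],M
E
python3 - <<'E'
from h import *
for s in (.1,.08,.016):
  P,M=pegtcp('a',s,22); print(P.round(3)); go(P,M)
E
```

```text
[0.367 0.239 0.242]
dp [-0.0151, 0.019, 0.0193] rot [-0.441, -0.049, 0.034] minrows 2.4
[0.374 0.251 0.228]
dp [-0.0159, 0.0198, 0.0393] rot [-0.441, -0.049, 0.034] minrows 2.4
[0.397 0.29  0.182]
dp [-0.0186, 0.0223, 0.1032] rot [-0.441, -0.049, 0.034] minrows 2.4
```

```bash
python3 -m pendant '[{"dp":[-0.015,0.019,-0.01],"rotation":[-0.441,-0.049,0.034],"fingers":1},{"dp":[-0.015,0.019,-0.01],"rotation":[-0.441,-0.049,0.034],"fingers":1},{"dp":[-0.015,0.019,0.0],"rotation":[-0.441,-0.049,0.034],"fingers":1},{"dp":[-0.015,0.019,0.019],"rotation":[-0.441,-0.049,0.034],"fingers":1},{"dp":[-0.015,0.019,0.019],"rotation":[-0.441,-0.049,0.034],"fingers":1},{"dp":[-0.015,0.019,0.019],"rotation":[-0.441,-0.049,0.034],"fingers":1}]'; python3 - <<'E'
from h import *
st(); 
for s in (.08,.06,.016): go(*pegtcp('a',s,22))
p=arm.observe()["position"];M=R.from_rotvec(arm.observe()["ee_rot"]).as_matrix()
print(proj("top",p-.07*M[:,1]),proj("scene",p-.07*M[:,1]))
im=arm.get_image("scene");crop(im,340,120,500,280,5,"pics/d4c.png")
im=arm.get_image("top");crop(im,100,200,260,360,5,"pics/d5c.png")
E
```

```text
clock: 8.2
position: [0.3678, 0.2382, 0.2418]
ee_rot: [-2.676, 0.709, -0.136]
force: [-0.3, -0.2, -1.9]
width: 0.167
t 8.2 p [0.3678 0.2382 0.2418] F [-0.3 -0.2 -1.9] w 15.4 q [-0.46 -0.06 -0.08  2.23 -0.32  0.65 -0.83]
tool x [ 0.869 -0.495 -0.001] z [ 0.184  0.325 -0.928]
dp [-0.0007, -0.008, 0.0185] rot [0.002, 0.0, -0.001] minrows 0.3
dp [-0.0008, -0.0158, 0.0369] rot [0.002, 0.0, -0.001] minrows 0.6
dp [-0.0008, -0.0331, 0.0774] rot [0.002, 0.0, -0.001] minrows 1.3
[[148.08132226 267.18455235]] [[422.19327083 202.19615368]]
```

View pics/d4c.png

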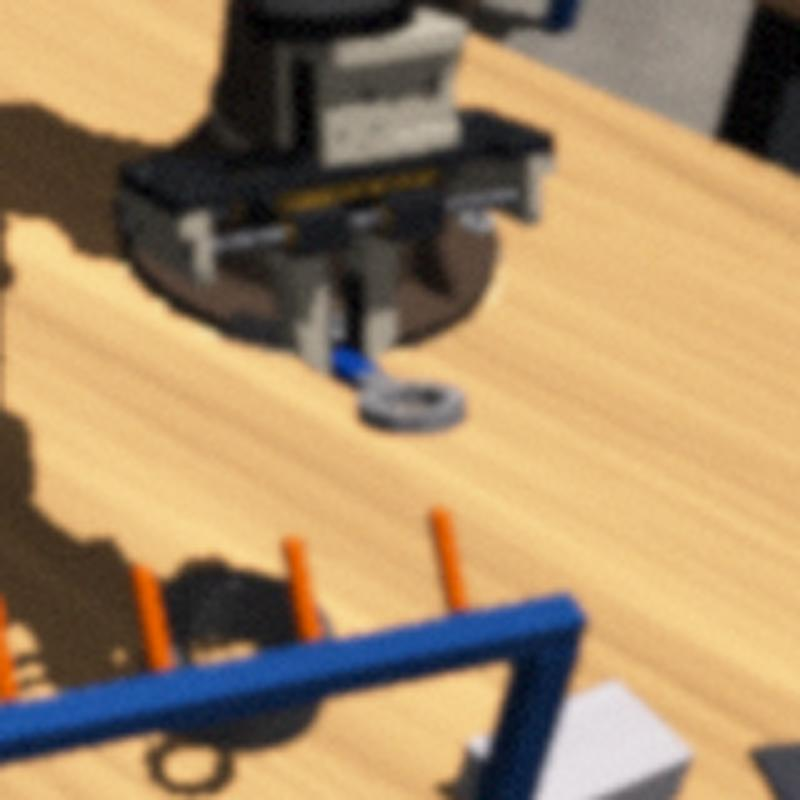

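View pics/d5c.png

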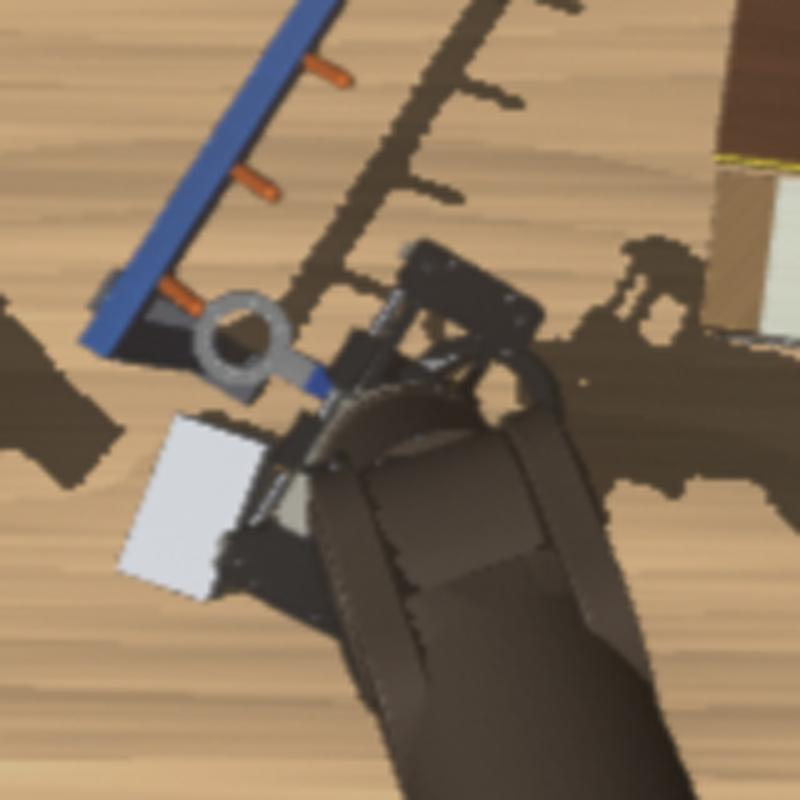

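```bash
python3 -m pendant '[{"dp":[-0.001,-0.008,0.018],"rotation":[0,0,0],"fingers":1},{"dp":[-0.001,-0.016,0.037],"rotation":[0,0,0],"fingers":1},{"dp":[-0.001,-0.022,0.05],"rotation":[0,0,0],"fingers":1},{"dp":[-0.001,-0.026,0.06],"rotation":[0,0,0],"fingers":1},{"dp":[-0.001,-0.03,0.07],"rotation":[0,0,0],"fingers":1},{"dp":[-0.001,-0.033,0.077],"rotation":[0,0,0],"fingers":1},{"dp":[-0.001,-0.033,0.077],"rotation":[0,0,0],"fingers":1}]'; python3 - <<'E'
from h import *
st(); 
for s in (.016,): go(*pegtcp('a',s,22))
im=arm.get_image("scene");crop(im,340,120,500,280,5,"pics/d4c.png")
im=arm.get_image("top");crop(im,100,200,260,360,5,"pics/d5c.png")
E
```

```text
clock: 9.18
position: [0.3955, 0.2899, 0.1823]
ee_rot: [-2.676, 0.709, -0.136]
force: [0.3, -0.1, -2.3]
width: 0.166
t 9.18 p [0.3955 0.2899 0.1823] F [ 0.3 -0.1 -2.3] w 15.3 q [-0.52  0.12 -0.12  2.23 -0.32  0.46 -0.88]
tool x [ 0.869 -0.495 -0.001] z [ 0.184  0.325 -0.928]
dp [0.0007, -0.0009, 0.0003] rot [0.001, 0.001, -0.002] minrows 0.0
```

View pics/d4c.png

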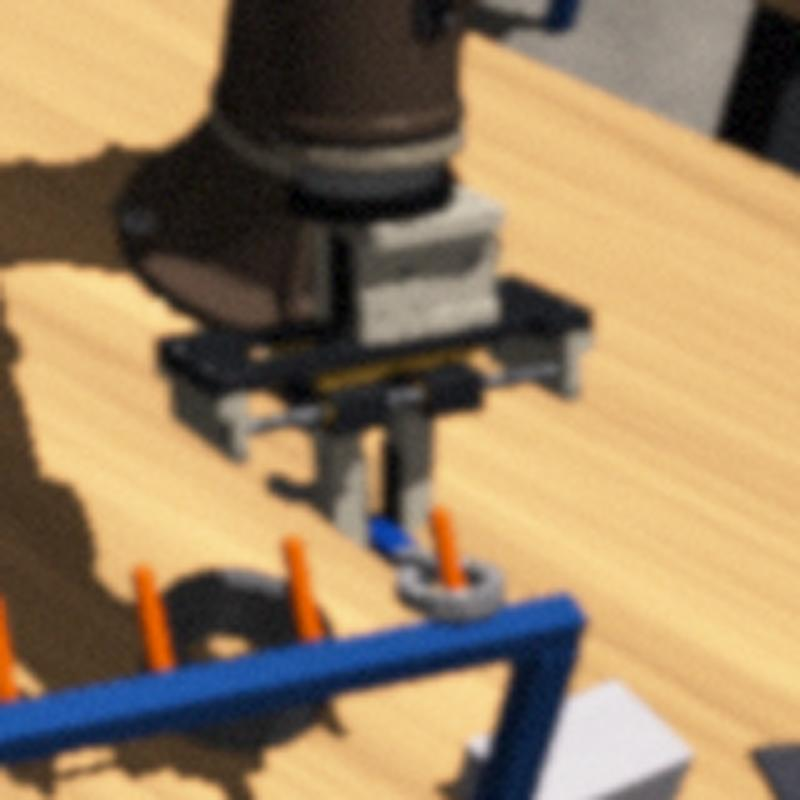

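View pics/d5c.png

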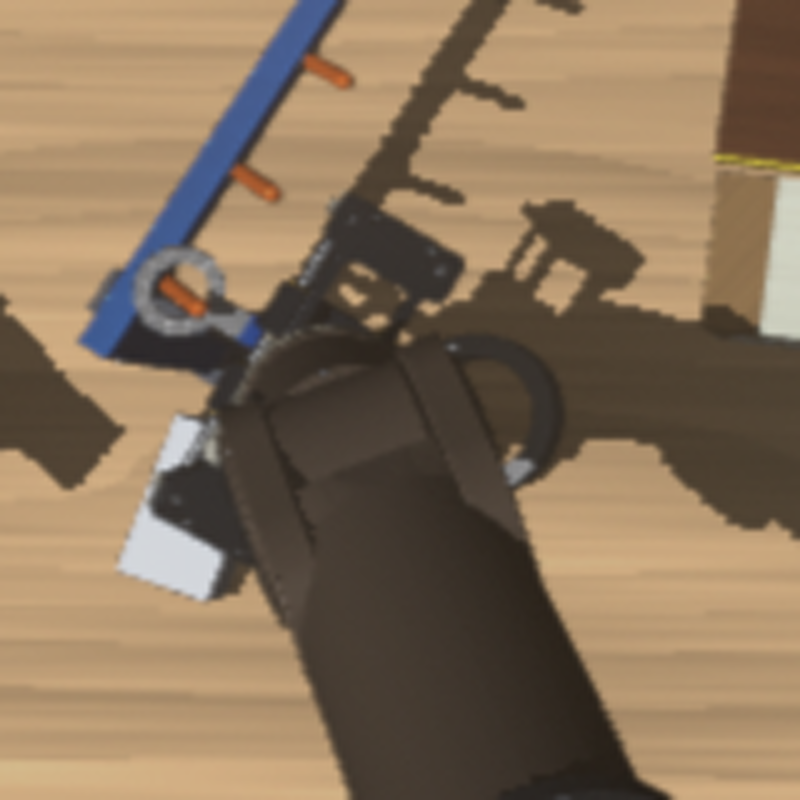

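```bash
python3 -m pendant '[{"dp":[0,0,0],"rotation":[0,0,0],"fingers":0.3},{"dp":[0,0,0],"rotation":[0,0,0],"fingers":0.3},{"dp":[0,0,0],"rotation":[0,0,0],"fingers":0.3},{"dp":[0,0,0],"rotation":[0,0,0],"fingers":0.3},{"dp":[0,0,0],"rotation":[0,0,0],"fingers":0.3},{"dp":[0,0.01,-0.03],"rotation":[0,0,0],"fingers":0.3},{"dp":[0,0.01,-0.06],"rotation":[0,0,0],"fingers":0.3},{"dp":[0,0.02,-0.12],"rotation":[0,0,0],"fingers":0.2},{"dp":[0,0.02,-0.15],"rotation":[0,0,0],"fingers":0},{"dp":[0,0.02,-0.15],"rotation":[0,0,0],"fingers":0}]'; python3 - <<'E'
from meas import *
st(); 
im=arm.get_image("scene");crop(im,340,120,500,280,5,"pics/d4c.png")
im=arm.get_image("top"); 
for c,(p,a,px,L) in spanners(im).items(): print(c,px.round(1),p.round(4),"yaw",a.round(1),"len",L.round(3)); go([*(p+.0015*np.array([1,0,0]))[:2],.3],down(a,True))
E
```

```text
clock: 10.52
position: [0.3597, 0.2246, 0.3169]
ee_rot: [-2.672, 0.709, -0.141]
force: [0.2, 1.1, -0.2]
width: 0.499
t 10.53 p [0.3597 0.2246 0.3169] F [ 0.2  1.1 -0.2] w 45.9 q [-0.45 -0.16 -0.06  2.12 -0.27  0.86 -0.88]
tool x [ 0.868 -0.496  0.002] z [ 0.189  0.327 -0.926]
red [322.5 217. ] [ 0.5782 -0.1815  0.028 ] yaw 4.9 len 0.064
dp [0.3933, 0.2308, -0.0783] rot [-0.352, 0.186, 0.954] minrows 7.4
yellow [350.8 223. ] [ 0.5603 -0.2709  0.028 ] yaw 3.8 len 0.065
dp [0.422, 0.3111, -0.1107] rot [-0.351, 0.19, 0.974] minrows 8.6
green [292.3 209.4] [ 0.6009 -0.0855  0.028 ] yaw -10.4 len 0.064
dp [0.3654, 0.1431, -0.0429] rot [-0.333, 0.237, 1.218] minrows 6.9
```

View pics/d4c.png

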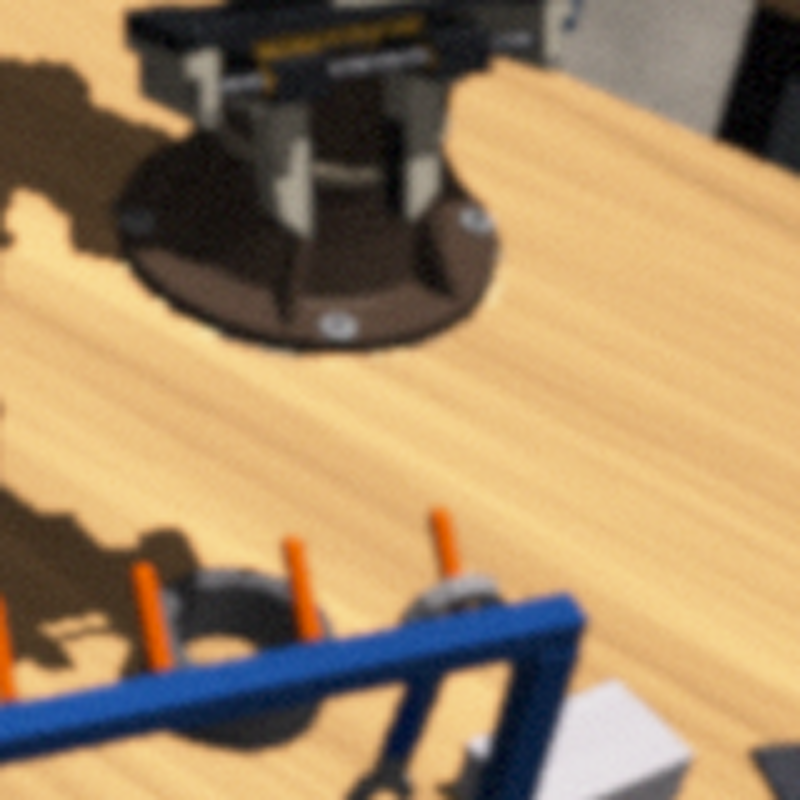

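```bash
python3 -m pendant '[{"dp":[0.365,0.143,-0.043],"rotation":[-0.333,0.237,1.218],"fingers":0},{"dp":[0.365,0.143,-0.043],"rotation":[-0.333,0.237,1.218],"fingers":0},{"dp":[0.365,0.143,-0.043],"rotation":[-0.333,0.237,1.218],"fingers":0},{"dp":[0.365,0.143,-0.043],"rotation":[-0.333,0.237,1.218],"fingers":0},{"dp":[0.365,0.143,-0.043],"rotation":[-0.333,0.237,1.218],"fingers":0},{"dp":[0.365,0.143,-0.043],"rotation":[-0.333,0.237,1.218],"fingers":0},{"dp":[0.365,0.143,-0.043],"rotation":[-0.333,0.237,1.218],"fingers":0},{"dp":[0.365,0.143,-0.043],"rotation":[-0.333,0.237,1.218],"fingers":0},{"dp":[0.365,0.143,-0.043],"rotation":[-0.333,0.237,1.218],"fingers":0},{"dp":[0.365,0.143,-0.043],"rotation":[-0.333,0.237,1.218],"fingers":0}]'; python3 - <<'E'
from meas import *
st(); im=arm.get_image("scene");crop(im,170,130,350,290,4,"pics/e1.png")
go([.6024,-.0857,.021],down(-10.4,True))
E
```

```text
clock: 11.88
position: [0.6013, -0.0843, 0.3001]
ee_rot: [-2.014, 2.411, 0.001]
force: [-0.3, 0.2, 0.1]
width: 0.5
t 11.88 p [ 0.6013 -0.0843  0.3001] F [-0.3  0.2  0.1] w 46.0 q [-0.16  0.36  0.31  1.53 -0.11  1.27 -1.59]
tool x [-0.178 -0.984 -0.001] z [-0.     0.001 -1.   ]
dp [0.0013, -0.0011, 0.2794] rot [-0.0, 0.001, 0.002] minrows 4.5
```

View pics/e1.png

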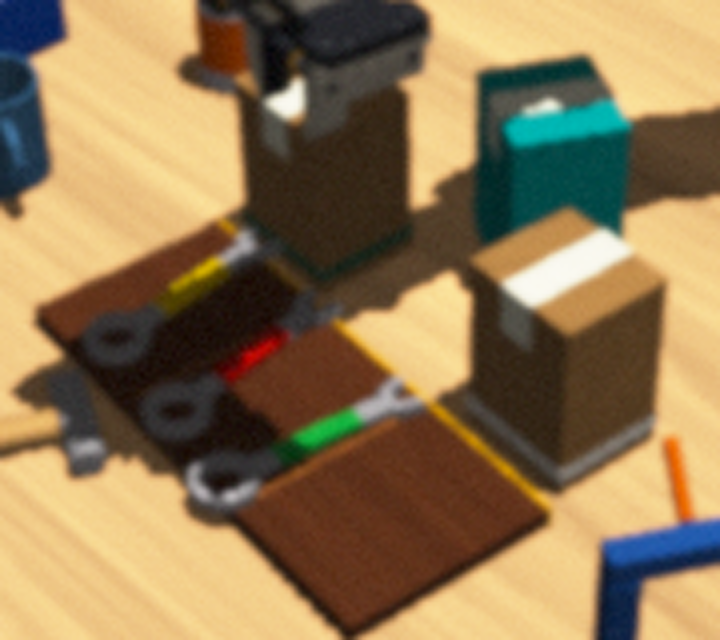

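```bash
python3 -m pendant '[{"dp":[0.001,-0.001,0.06],"rotation":[0,0,0],"fingers":0},{"dp":[0.001,-0.001,0.12],"rotation":[0,0,0],"fingers":0},{"dp":[0.001,-0.001,0.18],"rotation":[0,0,0],"fingers":0},{"dp":[0.001,-0.001,0.23],"rotation":[0,0,0],"fingers":0},{"dp":[0.001,-0.001,0.26],"rotation":[0,0,0],"fingers":0},{"dp":[0.001,-0.001,0.275],"rotation":[0,0,0],"fingers":0},{"dp":[0.001,-0.001,0.28],"rotation":[0,0,0],"fingers":0},{"dp":[0.001,-0.001,0.28],"rotation":[0,0,0],"fingers":0},{"dp":[0.001,-0.001,0.28],"rotation":[0,0,0],"fingers":1},{"dp":[0.001,-0.001,0.28],"rotation":[0,0,0],"fingers":1},{"dp":[0.001,-0.001,0.28],"rotation":[0,0,0],"fingers":1},{"dp":[0.001,-0.001,0.28],"rotation":[0,0,0],"fingers":1},{"dp":[0.001,-0.001,0.28],"rotation":[0,0,0],"fingers":1},{"dp":[0.001,-0.001,0.27],"rotation":[0,0,0],"fingers":1},{"dp":[0.001,-0.001,0.25],"rotation":[0,0,0],"fingers":1},{"dp":[0.001,-0.001,0.20],"rotation":[0,0,0],"fingers":1},{"dp":[0.001,-0.001,0.14],"rotation":[0,0,0],"fingers":1},{"dp":[0.001,-0.001,0.08],"rotation":[0,0,0],"fingers":1},{"dp":[0.001,-0.001,0.03],"rotation":[0,0,0],"fingers":1},{"dp":[0.001,-0.001,0.03],"rotation":[0,0,0],"fingers":1}]' 50; python3 - <<'E'
from meas import *
st(); 
for t in (22,30,38):
    P,M=pegtcp('b',.11,t);print(P);go(P,M)
E
```

```text
clock: 14.42
position: [0.6042, -0.0862, 0.2753]
ee_rot: [-2.009, 2.407, -0.008]
force: [0.3, -1.1, -2.4]
width: 0.166
t 14.43 p [ 0.6042 -0.0862  0.2753] F [ 0.3 -1.1 -2.4] w 15.3 q [-0.16  0.37  0.31  1.57 -0.12  1.21 -1.58]
tool x [-0.179 -0.984 -0.002] z [ 0.008  0.    -1.   ]
[0.42633596 0.19700056 0.24877773]
dp [-0.2468, 0.2259, 0.0252] rot [0.326, -0.24, -1.217] minrows 6.9
[0.42863638 0.20105004 0.24018367]
dp [-0.2512, 0.2244, 0.0338] rot [0.447, -0.326, -1.203] minrows 7.1
[0.4315052  0.20610007 0.23232141]
dp [-0.2567, 0.2225, 0.0417] rot [0.568, -0.411, -1.184] minrows 7.4
```

```bash
python3 -m pendant '[{"dp":[-0.251,0.224,0.0],"rotation":[0.447,-0.326,-1.203],"fingers":1},{"dp":[-0.251,0.224,0.0],"rotation":[0.447,-0.326,-1.203],"fingers":1},{"dp":[-0.251,0.224,0.0],"rotation":[0.447,-0.326,-1.203],"fingers":1},{"dp":[-0.251,0.224,0.0],"rotation":[0.447,-0.326,-1.203],"fingers":1},{"dp":[-0.251,0.224,0.0],"rotation":[0.447,-0.326,-1.203],"fingers":1},{"dp":[-0.251,0.224,0.0],"rotation":[0.447,-0.326,-1.203],"fingers":1},{"dp":[-0.251,0.224,0.0],"rotation":[0.447,-0.326,-1.203],"fingers":1},{"dp":[-0.251,0.224,0.01],"rotation":[0.447,-0.326,-1.203],"fingers":1},{"dp":[-0.251,0.224,0.034],"rotation":[0.447,-0.326,-1.203],"fingers":1},{"dp":[-0.251,0.224,0.034],"rotation":[0.447,-0.326,-1.203],"fingers":1},{"dp":[-0.251,0.224,0.034],"rotation":[0.447,-0.326,-1.203],"fingers":1}]'; cat > chk.py <<'E'
import sys
from meas import *
k,t,n=sys.argv[1],float(sys.argv[2]),sys.argv[3]
st()
for s in (.08,.05,.016): go(*pegtcp(k,s,t))
s=arm.observe();p=s["position"];M=R.from_rotvec(s["ee_rot"]).as_matrix();e=p-.07*M[:,1]-.003*M[:,2]
a=proj("top",e)[0];b=proj("scene",e)[0];print("eye pred top",a.round(1),"scene",b.round(1))
A=arm.get_image("top");B=arm.get_image("scene")
def c(im,u):
    x=int(np.clip(u[0]-50,0,460));y=int(np.clip(u[1]-60,0,300));v=im[y:y+120,x:x+100]
    v=cv2.resize(v,None,fx=4,fy=4,interpolation=cv2.INTER_CUBIC);q=(int((u[0]-x)*4),int((u[1]-y)*4))
    cv2.drawMarker(v,q,(255,0,255),cv2.MARKER_CROSS,12,1); return v
cv2.imwrite(f"pics/{n}.png",np.hstack([c(A,a),c(B,b)]))
E
python3 chk.py b 30 f1
```

```text
clock: 15.8
position: [0.4289, 0.2009, 0.2402]
ee_rot: [-2.542, 0.671, -0.18]
force: [0.3, -0.8, -0.6]
width: 0.164
t 15.8 p [0.4289 0.2009 0.2402] F [ 0.3 -0.8 -0.6] w 15.1 q [-0.36 -0.    0.08  2.25 -0.66  0.61 -0.29]
tool x [ 0.87  -0.494 -0.   ] z [ 0.247  0.435 -0.866]
dp [-0.0003, -0.0078, 0.029] rot [-0.0, 0.0, 0.0] minrows 0.5
dp [-0.0003, -0.0155, 0.058] rot [-0.0, 0.0, 0.0] minrows 1.0
dp [-0.0002, -0.0243, 0.0909] rot [-0.0, 0.0, 0.0] minrows 1.5
eye pred top [164.6 244.9] scene [392.3 202. ]
```

View pics/f1.png

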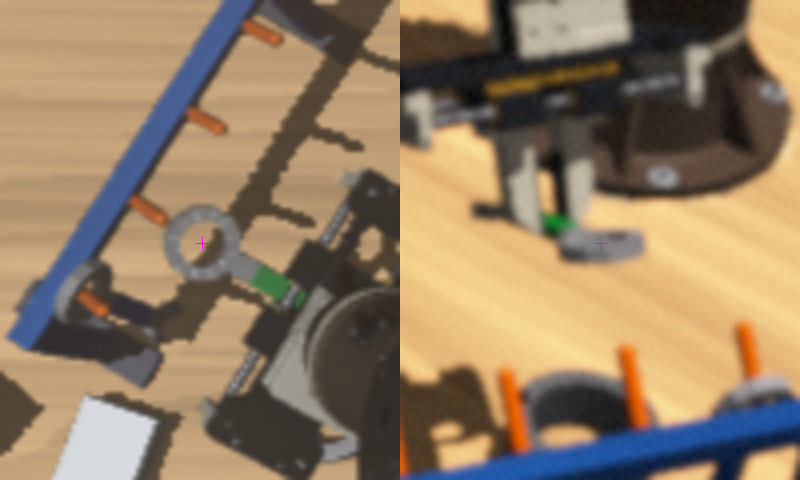

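Ring is exactly where predicted in both views (cross in hole). Insert and release.

```bash
python3 -m pendant '[{"dp":[0,-0.008,0.029],"rotation":[0,0,0],"fingers":1},{"dp":[0,-0.0155,0.058],"rotation":[0,0,0],"fingers":1},{"dp":[0,-0.019,0.07],"rotation":[0,0,0],"fingers":1},{"dp":[0,-0.022,0.081],"rotation":[0,0,0],"fingers":1},{"dp":[0,-0.024,0.091],"rotation":[0,0,0],"fingers":1},{"dp":[0,-0.024,0.091],"rotation":[0,0,0],"fingers":1}]'; python3 chk.py b 30 f2
```

```text
clock: 16.65
position: [0.4621, 0.2588, 0.1738]
ee_rot: [-2.542, 0.671, -0.181]
force: [-0.3, -0.1, -1.7]
width: 0.162
t 16.65 p [0.4621 0.2588 0.1738] F [-0.3 -0.1 -1.7] w 14.9 q [-0.4   0.18  0.01  2.25 -0.87  0.41 -0.16]
tool x [ 0.87  -0.493  0.   ] z [ 0.247  0.435 -0.866]
dp [-0.0006, 0.0168, -0.0619] rot [-0.001, -0.0, 0.001] minrows 1.0
dp [-0.0006, 0.009, -0.0329] rot [-0.001, -0.0, 0.001] minrows 0.5
dp [-0.0006, 0.0003, -0.0] rot [-0.001, -0.0, 0.001] minrows 0.0
eye pred top [150.  234.9] scene [400.5 243.1]
```

View pics/f2.png

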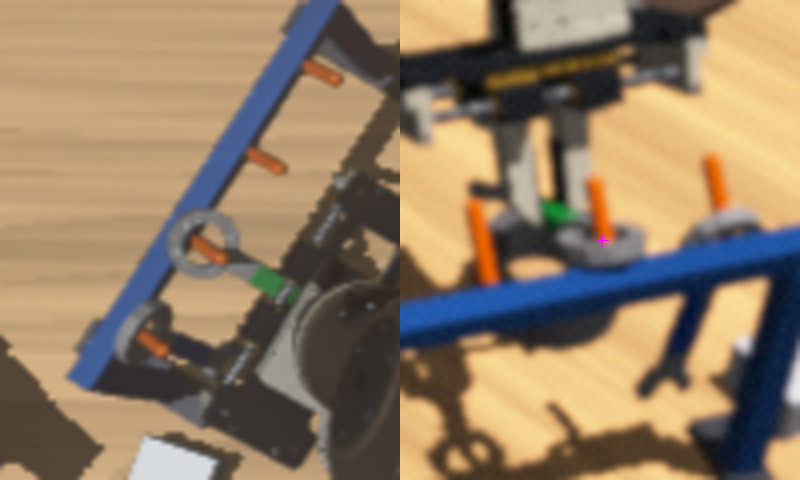

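```bash
python3 -m pendant '[{"dp":[0,0,0],"rotation":[0,0,0],"fingers":0.3},{"dp":[0,0,0],"rotation":[0,0,0],"fingers":0.3},{"dp":[0,0,0],"rotation":[0,0,0],"fingers":0.3},{"dp":[0,0,0],"rotation":[0,0,0],"fingers":0.3},{"dp":[0,0.01,-0.03],"rotation":[0,0,0],"fingers":0.3},{"dp":[0,0.01,-0.06],"rotation":[0,0,0],"fingers":0.3},{"dp":[0,0.02,-0.12],"rotation":[0,0,0],"fingers":0.2},{"dp":[0,0.02,-0.15],"rotation":[0,0,0],"fingers":0},{"dp":[0,0.02,-0.15],"rotation":[0,0,0],"fingers":0}]'; python3 - <<'E'
from meas import *
st(); 
im=arm.get_image("scene");crop(im,300,170,480,340,4,"pics/f3.png")
im=arm.get_image("top"); 
for c,(p,a,px,L) in spanners(im,(225,165,400,250)).items(): print(c,px.round(1),p.round(4),"yaw",a.round(1),"len",L.round(3)); go([*(p+.0015*np.array([1,0,0]))[:2],.3],down(a,True))
E
```

```text
clock: 17.88
position: [0.4174, 0.1774, 0.2964]
ee_rot: [-2.538, 0.671, -0.187]
force: [1.0, 0.5, -0.9]
width: 0.496
t 17.88 p [0.4174 0.1774 0.2964] F [ 1.   0.5 -0.9] w 45.6 q [-0.36 -0.11  0.13  2.19 -0.54  0.76 -0.4 ]
tool x [ 0.869 -0.495  0.004] z [ 0.253  0.436 -0.864]
red [322.5 217. ] [ 0.5782 -0.1816  0.028 ] yaw 4.7 len 0.064
dp [0.3198, 0.198, -0.1215] rot [-0.483, 0.254, 0.949] minrows 6.3
yellow [350.8 223. ] [ 0.5603 -0.2709  0.028 ] yaw 3.9 len 0.065
dp [0.3483, 0.2729, -0.1649] rot [-0.482, 0.258, 0.963] minrows 7.6
```

View pics/f3.png

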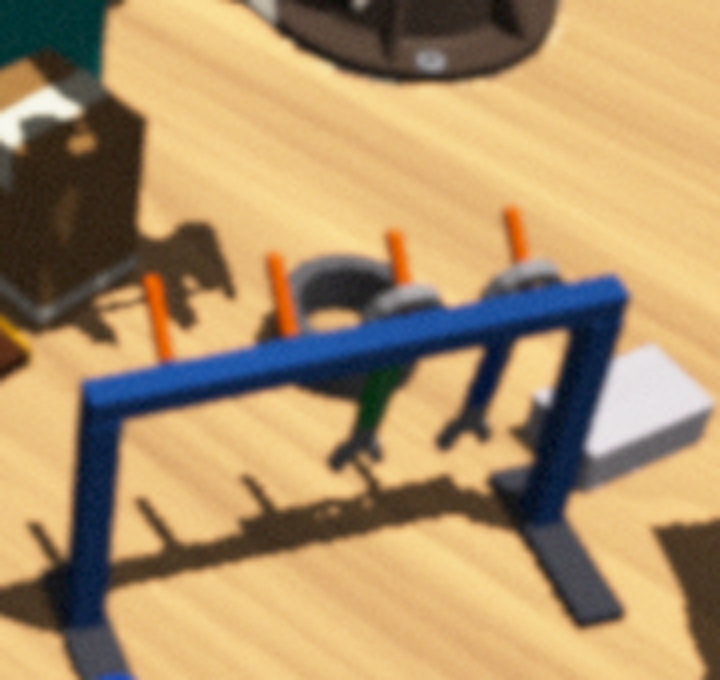

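Blue and green hang on pegs a and b. Next red.

```bash
python3 -m pendant '[{"dp":[0.32,0.198,-0.121],"rotation":[-0.483,0.254,0.949],"fingers":0},{"dp":[0.32,0.198,-0.121],"rotation":[-0.483,0.254,0.949],"fingers":0},{"dp":[0.32,0.198,-0.121],"rotation":[-0.483,0.254,0.949],"fingers":0},{"dp":[0.32,0.198,-0.121],"rotation":[-0.483,0.254,0.949],"fingers":0},{"dp":[0.32,0.198,-0.121],"rotation":[-0.483,0.254,0.949],"fingers":0},{"dp":[0.32,0.198,-0.121],"rotation":[-0.483,0.254,0.949],"fingers":0},{"dp":[0.32,0.198,-0.121],"rotation":[-0.483,0.254,0.949],"fingers":0},{"dp":[0.32,0.198,-0.121],"rotation":[-0.483,0.254,0.949],"fingers":0},{"dp":[0.32,0.198,-0.121],"rotation":[-0.483,0.254,0.949],"fingers":0},{"dp":[0.32,0.198,-0.121],"rotation":[-0.483,0.254,0.949],"fingers":0}]'; python3 - <<'E'
from meas import *
st(); im=arm.get_image("scene");crop(im,170,130,350,290,4,"pics/e2.png")
go([.5797,-.1815,.021],down(4.7,True))
E
```

```text
clock: 19.23
position: [0.5797, -0.1799, 0.2998]
ee_rot: [-2.312, 2.124, 0.001]
force: [-0.0, 0.7, -0.5]
width: 0.5
t 19.23 p [ 0.5797 -0.1799  0.2998] F [-0.   0.7 -0.5] w 46.0 q [-0.07  0.36  0.4   1.53 -0.15  1.27 -1.13]
tool x [ 0.085 -0.996 -0.001] z [ 0.001  0.001 -1.   ]
dp [0.0017, 0.0004, 0.2789] rot [-0.001, 0.001, 0.002] minrows 4.5
```

View pics/e2.png

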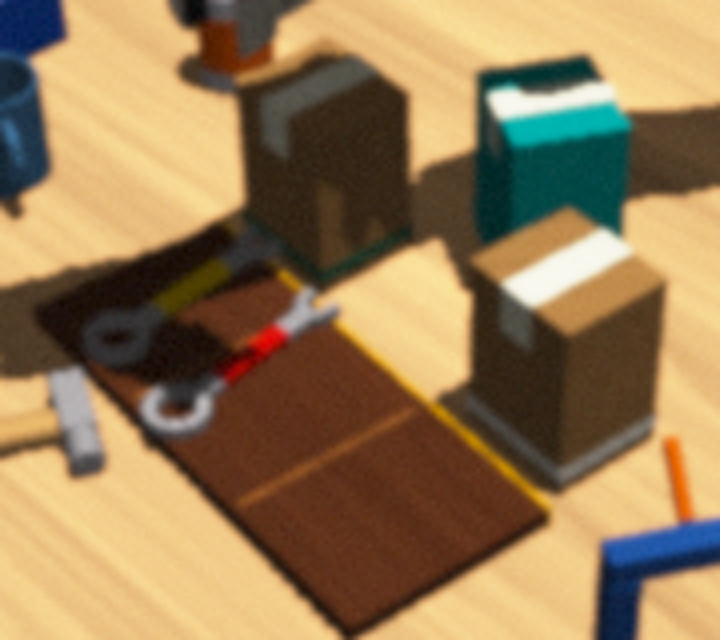

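```bash
python3 -m pendant '[{"dp":[0.002,0,0.06],"rotation":[0,0,0],"fingers":0},{"dp":[0.002,0,0.12],"rotation":[0,0,0],"fingers":0},{"dp":[0.002,0,0.18],"rotation":[0,0,0],"fingers":0},{"dp":[0.002,0,0.23],"rotation":[0,0,0],"fingers":0},{"dp":[0.002,0,0.26],"rotation":[0,0,0],"fingers":0},{"dp":[0.002,0,0.275],"rotation":[0,0,0],"fingers":0},{"dp":[0.002,0,0.279],"rotation":[0,0,0],"fingers":0},{"dp":[0.002,0,0.279],"rotation":[0,0,0],"fingers":0},{"dp":[0.002,0,0.279],"rotation":[0,0,0],"fingers":1},{"dp":[0.002,0,0.279],"rotation":[0,0,0],"fingers":1},{"dp":[0.002,0,0.279],"rotation":[0,0,0],"fingers":1},{"dp":[0.002,0,0.279],"rotation":[0,0,0],"fingers":1},{"dp":[0.002,0,0.279],"rotation":[0,0,0],"fingers":1},{"dp":[0.002,0,0.27],"rotation":[0,0,0],"fingers":1},{"dp":[0.002,0,0.25],"rotation":[0,0,0],"fingers":1},{"dp":[0.002,0,0.20],"rotation":[0,0,0],"fingers":1},{"dp":[0.002,0,0.14],"rotation":[0,0,0],"fingers":1},{"dp":[0.002,0,0.08],"rotation":[0,0,0],"fingers":1},{"dp":[0.002,0,0.03],"rotation":[0,0,0],"fingers":1},{"dp":[0.002,0,0.03],"rotation":[0,0,0],"fingers":1}]' 50; python3 - <<'E'
from meas import *
st(); 
P,M=pegtcp('c',.11,30);print(P);go(P,M)
E
```

```text
clock: 21.78
position: [0.5817, -0.1831, 0.2747]
ee_rot: [-2.309, 2.123, -0.01]
force: [0.9, -0.1, -2.0]
width: 0.165
t 21.77 p [ 0.5817 -0.1831  0.2747] F [ 0.9 -0.1 -2. ] w 15.2 q [-0.07  0.38  0.41  1.57 -0.16  1.21 -1.12]
tool x [ 0.084 -0.996  0.001] z [ 0.009 -0.    -1.   ]
[0.49124002 0.16548622 0.24018367]
dp [-0.355, 0.0612, 0.0336] rot [0.474, -0.259, -0.946] minrows 5.8
```

```bash
python3 -m pendant '[{"dp":[-0.355,0.061,0.0],"rotation":[0.474,-0.259,-0.946],"fingers":1},{"dp":[-0.355,0.061,0.0],"rotation":[0.474,-0.259,-0.946],"fingers":1},{"dp":[-0.355,0.061,0.0],"rotation":[0.474,-0.259,-0.946],"fingers":1},{"dp":[-0.355,0.061,0.0],"rotation":[0.474,-0.259,-0.946],"fingers":1},{"dp":[-0.355,0.061,0.0],"rotation":[0.474,-0.259,-0.946],"fingers":1},{"dp":[-0.355,0.061,0.0],"rotation":[0.474,-0.259,-0.946],"fingers":1},{"dp":[-0.355,0.061,0.0],"rotation":[0.474,-0.259,-0.946],"fingers":1},{"dp":[-0.355,0.061,0.01],"rotation":[0.474,-0.259,-0.946],"fingers":1},{"dp":[-0.355,0.061,0.034],"rotation":[0.474,-0.259,-0.946],"fingers":1},{"dp":[-0.355,0.061,0.034],"rotation":[0.474,-0.259,-0.946],"fingers":1},{"dp":[-0.355,0.061,0.034],"rotation":[0.474,-0.259,-0.946],"fingers":1}]'; python3 chk.py c 30 g1
```

```text
clock: 23.15
position: [0.492, 0.1649, 0.2399]
ee_rot: [-2.542, 0.673, -0.18]
force: [-0.1, -0.4, -2.2]
width: 0.164
t 23.15 p [0.492  0.1649 0.2399] F [-0.1 -0.4 -2.2] w 15.1 q [-0.17  0.11  0.03  2.13 -0.68  0.68 -0.17]
tool x [ 0.869 -0.495 -0.   ] z [ 0.247  0.434 -0.866]
dp [-0.0009, -0.008, 0.0288] rot [0.0, -0.0, -0.001] minrows 0.5
dp [-0.0009, -0.0158, 0.0578] rot [0.0, -0.0, -0.001] minrows 1.0
dp [-0.001, -0.0246, 0.0906] rot [0.0, -0.0, -0.001] minrows 1.5
eye pred top [179.6 221.2] scene [362.1 207.6]
```

View pics/g1.png

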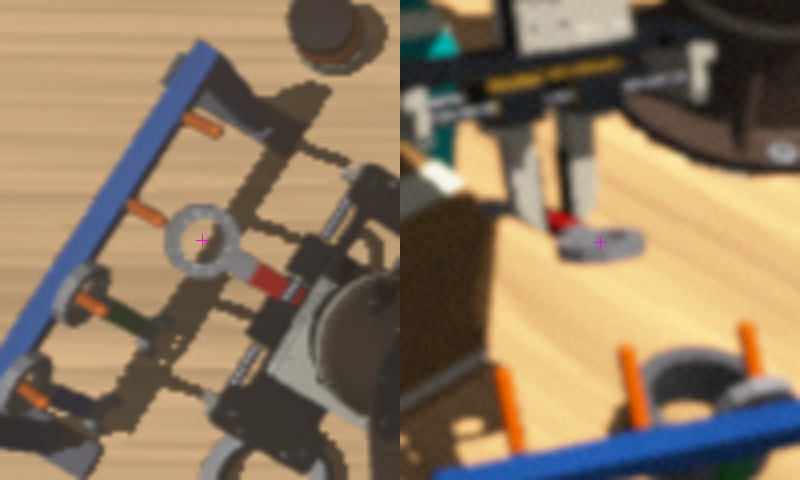

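```bash
python3 -m pendant '[{"dp":[-0.001,-0.008,0.029],"rotation":[0,0,0],"fingers":1},{"dp":[-0.001,-0.016,0.058],"rotation":[0,0,0],"fingers":1},{"dp":[-0.001,-0.019,0.07],"rotation":[0,0,0],"fingers":1},{"dp":[-0.001,-0.022,0.081],"rotation":[0,0,0],"fingers":1},{"dp":[-0.001,-0.0245,0.0905],"rotation":[0,0,0],"fingers":1},{"dp":[-0.001,-0.0245,0.0905],"rotation":[0,0,0],"fingers":1}]'; python3 chk.py c 30 g2
```

```text
clock: 24.0
position: [0.5242, 0.2237, 0.1742]
ee_rot: [-2.542, 0.672, -0.181]
force: [-0.1, -0.5, -1.8]
width: 0.166
t 24.0 p [0.5242 0.2237 0.1742] F [-0.1 -0.5 -1.8] w 15.2 q [-0.23  0.27 -0.05  2.13 -0.81  0.49 -0.11]
tool x [ 0.869 -0.494  0.   ] z [ 0.247  0.435 -0.866]
dp [0.0001, 0.0171, -0.0616] rot [-0.0, -0.0, 0.0] minrows 1.0
dp [0.0001, 0.0094, -0.0326] rot [-0.0, -0.0, 0.0] minrows 0.5
dp [0.0001, 0.0006, 0.0003] rot [-0.0, -0.0, 0.0] minrows 0.0
eye pred top [163.9 212.9] scene [370.9 249. ]
```

View pics/g2.png

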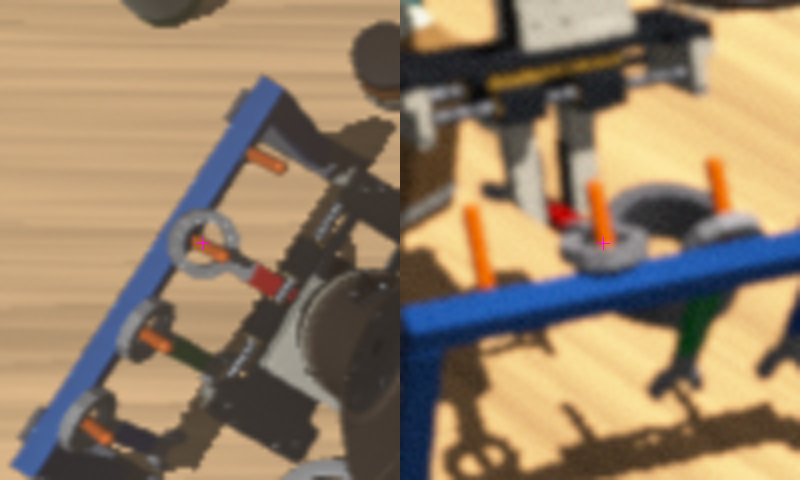

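```bash
python3 -m pendant '[{"dp":[0,0,0],"rotation":[0,0,0],"fingers":0.3},{"dp":[0,0,0],"rotation":[0,0,0],"fingers":0.3},{"dp":[0,0,0],"rotation":[0,0,0],"fingers":0.3},{"dp":[0,0,0],"rotation":[0,0,0],"fingers":0.3},{"dp":[0,0.01,-0.03],"rotation":[0,0,0],"fingers":0.3},{"dp":[0,0.01,-0.06],"rotation":[0,0,0],"fingers":0.3},{"dp":[0,0.02,-0.12],"rotation":[0,0,0],"fingers":0.2},{"dp":[0,0.02,-0.15],"rotation":[0,0,0],"fingers":0},{"dp":[0,0.02,-0.15],"rotation":[0,0,0],"fingers":0}]'; python3 - <<'E'
from meas import *
st(); 
im=arm.get_image("scene");crop(im,300,170,480,340,4,"pics/f4.png")
im=arm.get_image("top"); crop(im,225,165,400,280,4,"pics/f5.png")
for c,(p,a,px,L) in spanners(im,(225,165,400,250)).items(): print(c,px.round(1),p.round(4),"yaw",a.round(1),"len",L.round(3)); go([*(p+.0015*np.array([1,0,0]))[:2],.3],down(a,True))
E
```

```text
clock: 25.22
position: [0.4795, 0.142, 0.2969]
ee_rot: [-2.54, 0.673, -0.188]
force: [0.1, 0.9, -0.8]
width: 0.496
t 25.23 p [0.4795 0.142  0.2969] F [ 0.1  0.9 -0.8] w 45.6 q [-0.16  0.02  0.07  2.07 -0.6   0.82 -0.24]
tool x [ 0.868 -0.496  0.005] z [ 0.253  0.435 -0.864]
yellow [350.7 223. ] [ 0.5603 -0.2707  0.028 ] yaw 3.9 len 0.065
dp [0.2771, 0.2731, -0.1642] rot [-0.481, 0.257, 0.962] minrows 6.8
```

View pics/f4.png

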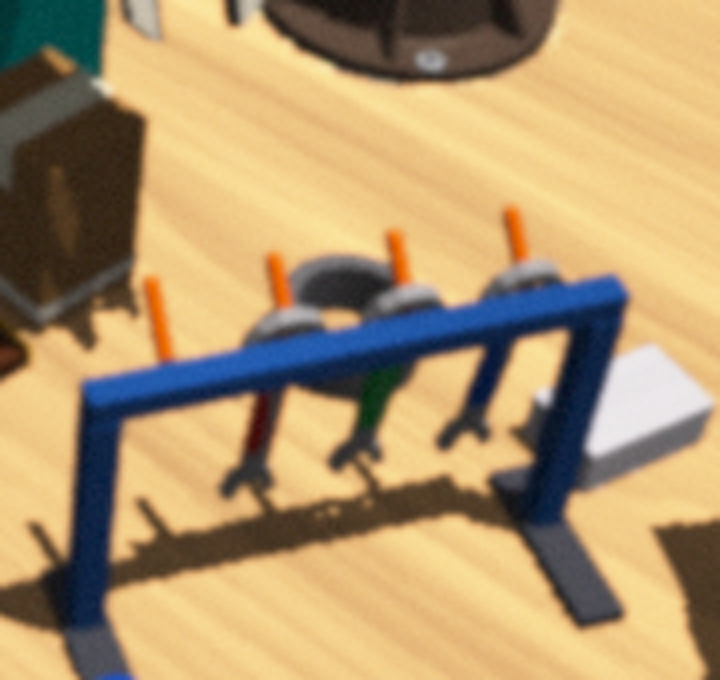

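```bash
python3 -m pendant '[{"dp":[0.277,0.273,-0.164],"rotation":[-0.481,0.257,0.962],"fingers":0},{"dp":[0.277,0.273,-0.164],"rotation":[-0.481,0.257,0.962],"fingers":0},{"dp":[0.277,0.273,-0.164],"rotation":[-0.481,0.257,0.962],"fingers":0},{"dp":[0.277,0.273,-0.164],"rotation":[-0.481,0.257,0.962],"fingers":0},{"dp":[0.277,0.273,-0.164],"rotation":[-0.481,0.257,0.962],"fingers":0},{"dp":[0.277,0.273,-0.164],"rotation":[-0.481,0.257,0.962],"fingers":0},{"dp":[0.277,0.273,-0.164],"rotation":[-0.481,0.257,0.962],"fingers":0},{"dp":[0.277,0.273,-0.164],"rotation":[-0.481,0.257,0.962],"fingers":0},{"dp":[0.277,0.273,-0.164],"rotation":[-0.481,0.257,0.962],"fingers":0},{"dp":[0.277,0.273,-0.164],"rotation":[-0.481,0.257,0.962],"fingers":0},{"dp":[0.277,0.273,-0.164],"rotation":[-0.481,0.257,0.962],"fingers":0}]'; python3 - <<'E'
from meas import *
st(); im=arm.get_image("scene");crop(im,170,130,350,290,4,"pics/e3.png")
go([.5618,-.2706,.021],down(3.9,True))
E
```

```text
clock: 26.7
position: [0.5619, -0.2692, 0.2999]
ee_rot: [-2.298, 2.141, 0.001]
force: [0.2, 0.2, -0.8]
width: 0.502
t 26.7 p [ 0.5619 -0.2692  0.2999] F [ 0.2  0.2 -0.8] w 46.2 q [ 0.09  0.39  0.4   1.49 -0.16  1.29 -0.99]
tool x [ 0.07  -0.998 -0.001] z [ 0.     0.001 -1.   ]
dp [0.0013, 0.0003, 0.279] rot [-0.001, 0.001, 0.002] minrows 4.5
```

View pics/e3.png

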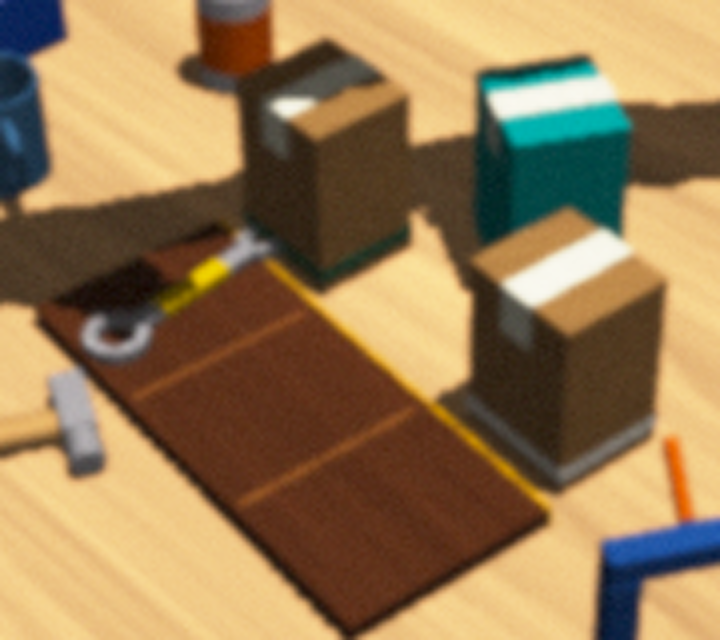

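```bash
python3 -m pendant '[{"dp":[0.001,0,0.06],"rotation":[0,0,0],"fingers":0},{"dp":[0.001,0,0.12],"rotation":[0,0,0],"fingers":0},{"dp":[0.001,0,0.18],"rotation":[0,0,0],"fingers":0},{"dp":[0.001,0,0.23],"rotation":[0,0,0],"fingers":0},{"dp":[0.001,0,0.26],"rotation":[0,0,0],"fingers":0},{"dp":[0.001,0,0.275],"rotation":[0,0,0],"fingers":0},{"dp":[0.001,0,0.279],"rotation":[0,0,0],"fingers":0},{"dp":[0.001,0,0.279],"rotation":[0,0,0],"fingers":0},{"dp":[0.001,0,0.279],"rotation":[0,0,0],"fingers":1},{"dp":[0.001,0,0.279],"rotation":[0,0,0],"fingers":1},{"dp":[0.001,0,0.279],"rotation":[0,0,0],"fingers":1},{"dp":[0.001,0,0.279],"rotation":[0,0,0],"fingers":1},{"dp":[0.001,0,0.279],"rotation":[0,0,0],"fingers":1},{"dp":[0.001,-0.002,0.27],"rotation":[0,0,0],"fingers":1},{"dp":[0.001,-0.006,0.25],"rotation":[0,0,0],"fingers":1},{"dp":[0.001,-0.006,0.20],"rotation":[0,0,0],"fingers":1},{"dp":[0.001,-0.006,0.14],"rotation":[0,0,0],"fingers":1},{"dp":[0.001,-0.006,0.08],"rotation":[0,0,0],"fingers":1},{"dp":[0.001,-0.006,0.03],"rotation":[0,0,0],"fingers":1},{"dp":[0.001,-0.006,0.03],"rotation":[0,0,0],"fingers":1}]' 50; python3 - <<'E'
from meas import *
st(); 
P,M=pegtcp('d',.12,30);print(P);go(P,M)
E
```

```text
clock: 29.25
position: [0.5697, -0.2712, 0.2749]
ee_rot: [-2.295, 2.14, -0.011]
force: [-0.4, -0.0, -1.3]
width: 0.162
t 29.25 p [ 0.5697 -0.2712  0.2749] F [-0.4 -0.  -1.3] w 14.9 q [ 0.09  0.42  0.4   1.52 -0.17  1.23 -0.98]
tool x [ 0.07  -0.998  0.003] z [ 0.008 -0.002 -1.   ]
[0.55035096 0.12377415 0.24725474]
dp [-0.3955, -0.008, 0.0267] rot [0.474, -0.264, -0.959] minrows 6.3
```

```bash
python3 -m pendant '[{"dp":[-0.395,-0.008,0.0],"rotation":[0.474,-0.264,-0.959],"fingers":1},{"dp":[-0.395,-0.008,0.0],"rotation":[0.474,-0.264,-0.959],"fingers":1},{"dp":[-0.395,-0.008,0.0],"rotation":[0.474,-0.264,-0.959],"fingers":1},{"dp":[-0.395,-0.008,0.0],"rotation":[0.474,-0.264,-0.959],"fingers":1},{"dp":[-0.395,-0.008,0.0],"rotation":[0.474,-0.264,-0.959],"fingers":1},{"dp":[-0.395,-0.008,0.0],"rotation":[0.474,-0.264,-0.959],"fingers":1},{"dp":[-0.395,-0.008,0.0],"rotation":[0.474,-0.264,-0.959],"fingers":1},{"dp":[-0.395,-0.008,0.01],"rotation":[0.474,-0.264,-0.959],"fingers":1},{"dp":[-0.395,-0.008,0.027],"rotation":[0.474,-0.264,-0.959],"fingers":1},{"dp":[-0.395,-0.008,0.027],"rotation":[0.474,-0.264,-0.959],"fingers":1},{"dp":[-0.395,-0.008,0.027],"rotation":[0.474,-0.264,-0.959],"fingers":1}]'; python3 chk.py d 30 h1
```

```text
clock: 30.62
position: [0.5506, 0.1224, 0.2467]
ee_rot: [-2.542, 0.674, -0.179]
force: [0.4, 0.8, -0.9]
width: 0.166
t 30.62 p [0.5506 0.1224 0.2467] F [ 0.4  0.8 -0.9] w 15.2 q [ 0.01  0.2  -0.04  1.99 -0.65  0.76 -0.12]
tool x [ 0.869 -0.495 -0.001] z [ 0.247  0.434 -0.866]
dp [-0.0009, -0.0116, 0.0386] rot [0.001, 0.0, -0.002] minrows 0.6
dp [-0.0009, -0.0193, 0.0676] rot [0.001, 0.0, -0.002] minrows 1.1
dp [-0.0009, -0.0282, 0.1004] rot [0.001, 0.0, -0.002] minrows 1.7
eye pred top [196.3 199.1] scene [330.5 208.7]
```

View pics/h1.png

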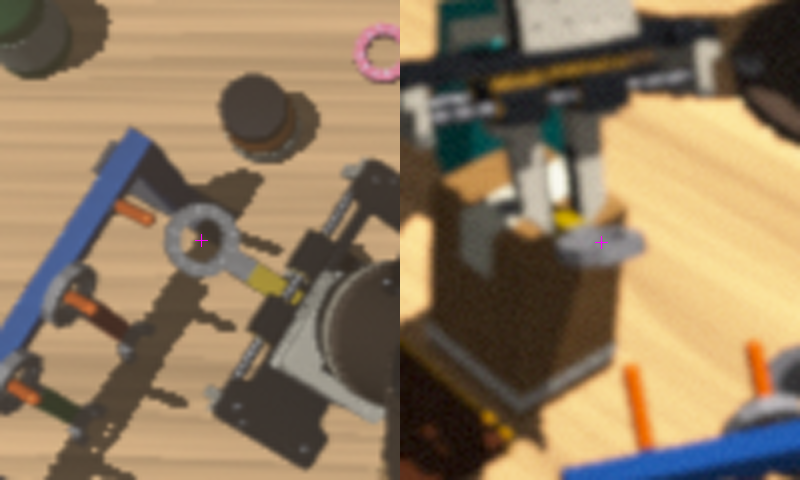

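```bash
python3 -m pendant '[{"dp":[-0.001,-0.011,0.038],"rotation":[0,0,0],"fingers":1},{"dp":[-0.001,-0.019,0.067],"rotation":[0,0,0],"fingers":1},{"dp":[-0.001,-0.022,0.079],"rotation":[0,0,0],"fingers":1},{"dp":[-0.001,-0.025,0.09],"rotation":[0,0,0],"fingers":1},{"dp":[-0.001,-0.028,0.1],"rotation":[0,0,0],"fingers":1},{"dp":[-0.001,-0.028,0.1],"rotation":[0,0,0],"fingers":1}]'; python3 chk.py d 30 h2
```

```text
clock: 31.48
position: [0.5866, 0.1881, 0.1745]
ee_rot: [-2.542, 0.673, -0.18]
force: [0.3, -1.2, -1.6]
width: 0.163
t 31.48 p [0.5866 0.1881 0.1745] F [ 0.3 -1.2 -1.6] w 15.0 q [-0.08  0.35 -0.11  2.   -0.72  0.56 -0.12]
tool x [ 0.869 -0.494 -0.   ] z [ 0.247  0.435 -0.866]
dp [0.0002, 0.0172, -0.0613] rot [-0.0, -0.0, -0.001] minrows 1.0
dp [0.0002, 0.0094, -0.0323] rot [-0.0, -0.0, -0.001] minrows 0.5
dp [0.0002, 0.0006, 0.0006] rot [-0.0, -0.0, -0.001] minrows 0.0
eye pred top [177.9 191.1] scene [340.3 254.9]
```

View pics/h2.png

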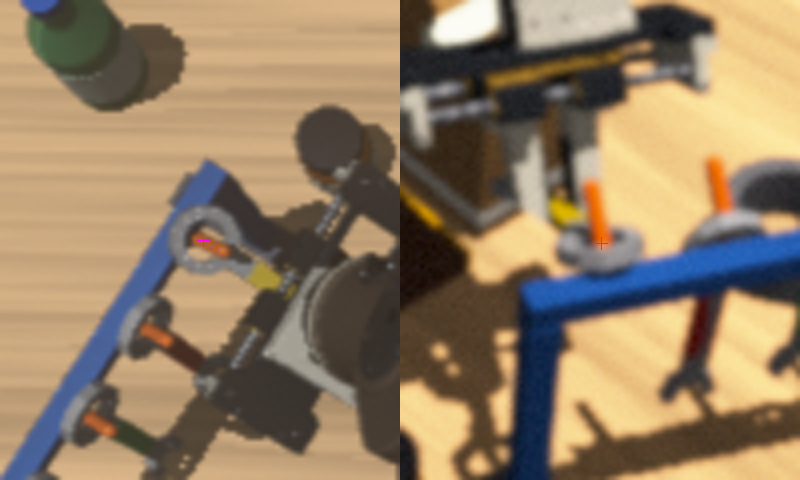

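```bash
python3 -m pendant '[{"dp":[0,0,0],"rotation":[0,0,0],"fingers":0.3},{"dp":[0,0,0],"rotation":[0,0,0],"fingers":0.3},{"dp":[0,0,0],"rotation":[0,0,0],"fingers":0.3},{"dp":[0,0,0],"rotation":[0,0,0],"fingers":0.3},{"dp":[0,0.01,-0.03],"rotation":[0,0,0],"fingers":0.3},{"dp":[0,0.01,-0.06],"rotation":[0,0,0],"fingers":0.3},{"dp":[0,0.02,-0.12],"rotation":[0,0,0],"fingers":0.2},{"dp":[0,0.02,-0.17],"rotation":[0,0,0],"fingers":0.2},{"dp":[0,0.02,-0.17],"rotation":[0,0,0],"fingers":0.2}]'; python3 - <<'E'
from meas import *
st(); 
a=arm.get_image("scene");b=arm.get_image("top")
cv2.imwrite("pics/i1.png",np.hstack([cv2.resize(a[170:340,290:480],None,fx=2.1,fy=3,interpolation=2),cv2.resize(b[160:290,230:390],None,fx=2.4,fy=3.9,interpolation=2)[:510]]))
crop(b,225,165,400,280,4,"pics/i2.png")
E
```

```text
clock: 32.7
position: [0.5376, 0.0965, 0.3161]
ee_rot: [-2.54, 0.675, -0.191]
force: [1.4, 0.8, -1.4]
width: 0.402
t 32.7 p [0.5376 0.0965 0.3161] F [ 1.4  0.8 -1.4] w 37.0 q [ 0.03  0.11 -0.    1.92 -0.58  0.92 -0.18]
tool x [ 0.867 -0.498  0.006] z [ 0.255  0.433 -0.864]Traceback (most recent call last):
  File "<stdin>", line 4, in <module>
    return _nx.concatenate(arrs, 1, dtype=dtype, casting=casting)
           ~~~~~~~~~~~~~~~^^^^^^^^^^^^^^^^^^^^^^^^^^^^^^^^^^^^^^^
ValueError: all the input array dimensions except for the concatenation axis must match exactly, but along dimension 0, the array at index 0 has size 510 and the array at index 1 has size 507
```

```bash
python3 - <<'E'
from meas import *
b=arm.get_image("top");cv2.imwrite("pics/top_i.png",b);crop(b,225,165,400,330,4,"pics/i2.png")
a=arm.get_image("scene");crop(a,290,170,480,340,4,"pics/i1.png")
for t in (30,):
  M=tilted(-6.3,t,True); go([.36,.03,.26],M)
E
```

```text
dp [-0.1182, 0.1529, -0.0292] rot [0.001, 0.583, 1.008] minrows 6.2
```

View pics/i1.png

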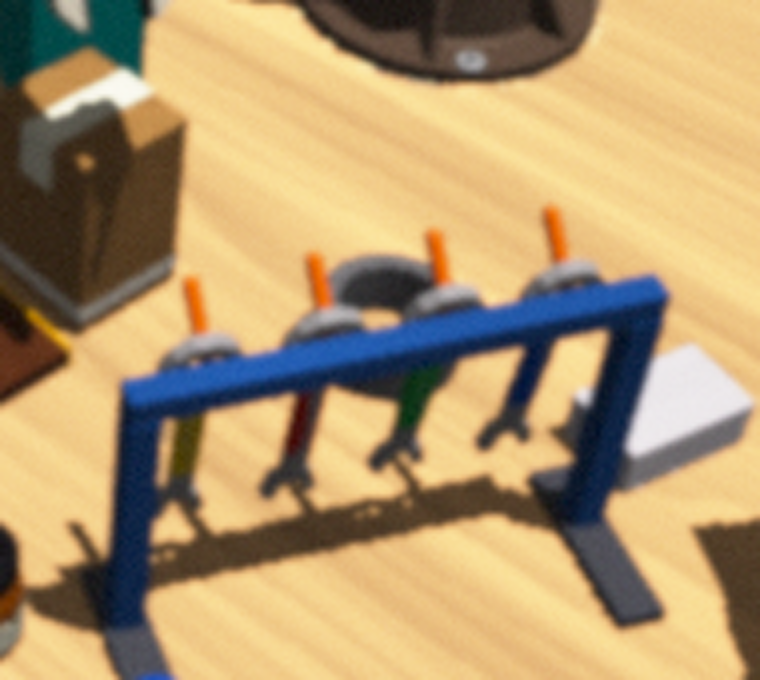

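View pics/i2.png

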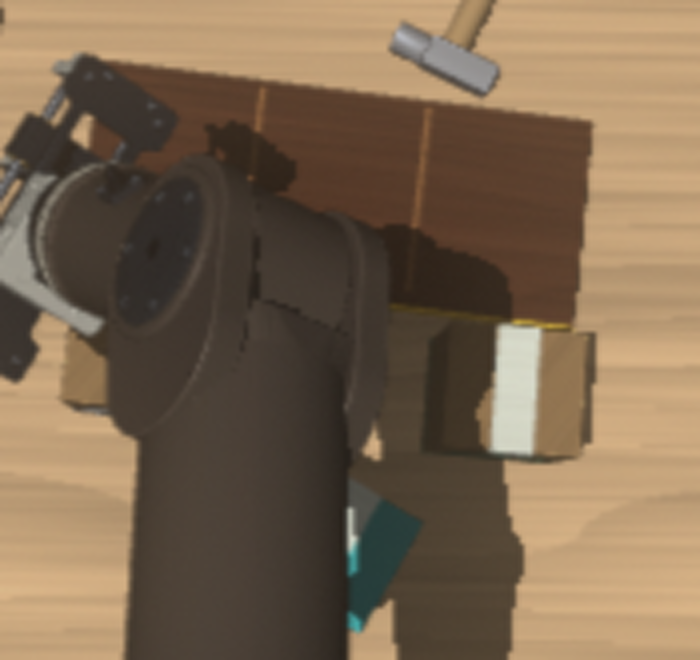

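```bash
python3 - <<'E'
from meas import *
t=cv2.imread("pics/top0.png")
crop(t,230,225,390,335,5,"pics/i3.png")
for u in [(300,278),(332,294),(314,321),(285,304)]: print(onz("top",u,.15).round(3))
E
```

```text
[ 0.382 -0.107  0.15 ]
[ 0.338 -0.199  0.15 ]
[ 0.263 -0.148  0.15 ]
[ 0.308 -0.066  0.15 ]
```

View pics/i3.png

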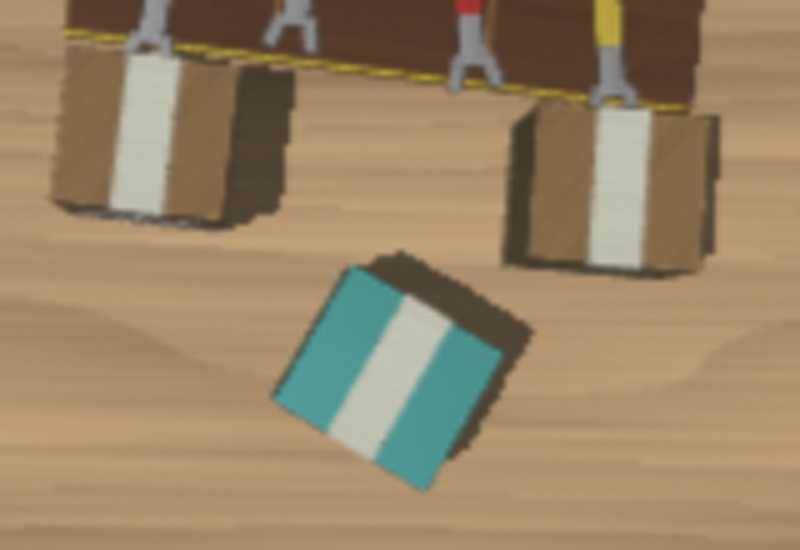

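```bash
python3 - <<'E'
from meas import *
go([.385,.020,.25],down(-6.3,True))
E
```

```text
dp [-0.0915, 0.1547, -0.0188] rot [-0.461, 0.305, 1.136] minrows 6.8
```

```bash
python3 -m pendant '[{"dp":[0,0,-0.02],"rotation":[-0.461,0.305,1.136],"fingers":0.2},{"dp":[-0.09,0.155,-0.019],"rotation":[-0.461,0.305,1.136],"fingers":0.2},{"dp":[-0.09,0.155,-0.019],"rotation":[-0.461,0.305,1.136],"fingers":0.2},{"dp":[-0.09,0.155,-0.019],"rotation":[-0.461,0.305,1.136],"fingers":0.2},{"dp":[-0.09,0.155,-0.019],"rotation":[-0.461,0.305,1.136],"fingers":0.2},{"dp":[-0.09,0.155,-0.019],"rotation":[-0.461,0.305,1.136],"fingers":0.2},{"dp":[-0.09,0.155,-0.019],"rotation":[-0.461,0.305,1.136],"fingers":0.2},{"dp":[-0.09,0.155,-0.019],"rotation":[-0.461,0.305,1.136],"fingers":0.2},{"dp":[-0.09,0.155,-0.019],"rotation":[-0.461,0.305,1.136],"fingers":0.2},{"dp":[-0.09,0.155,-0.019],"rotation":[-0.461,0.305,1.136],"fingers":0.2}]'; python3 - <<'E'
from meas import *
st();go([.385,.020,.092],down(-6.3,True))
E
```

```text
clock: 34.15
position: [0.3856, 0.0186, 0.2498]
ee_rot: [-2.098, 2.338, 0.001]
force: [0.1, 0.3, 0.9]
width: 0.397
t 34.15 p [0.3856 0.0186 0.2498] F [0.1 0.3 0.9] w 36.5 q [-0.06  0.02 -0.12  2.06  0.    1.06 -1.87]
tool x [-0.108 -0.994 -0.001] z [ 0.     0.001 -1.   ]
dp [-0.0012, 0.0007, 0.1578] rot [0.0, 0.001, 0.002] minrows 2.5
```

```bash
python3 -m pendant '[{"dp":[-0.001,0,0.05],"rotation":[0,0,0],"fingers":0.2},{"dp":[-0.001,0,0.1],"rotation":[0,0,0],"fingers":0.2},{"dp":[-0.001,0,0.14],"rotation":[0,0,0],"fingers":0.2},{"dp":[-0.001,0,0.157],"rotation":[0,0,0],"fingers":0.2},{"dp":[-0.001,0,0.157],"rotation":[0,0,0],"fingers":0.2}]'; python3 - <<'E'
from meas import *
st(); a=arm.get_image("scene");crop(a,200,110,370,280,4,"pics/j1.png")
b=arm.get_image("top");crop(b,225,165,400,330,4,"pics/j2.png")
E
```

```text
clock: 34.78
position: [0.3846, 0.0194, 0.0921]
ee_rot: [2.098, -2.337, -0.003]
force: [-0.2, 0.7, 0.4]
width: 0.4
t 34.77 p [0.3846 0.0194 0.0921] F [-0.2  0.7  0.4] w 36.8 q [-0.08  0.25 -0.13  2.27  0.05  0.62 -1.92]
tool x [-0.107 -0.994 -0.   ] z [-0.002  0.001 -1.   ]
```

View pics/j1.png

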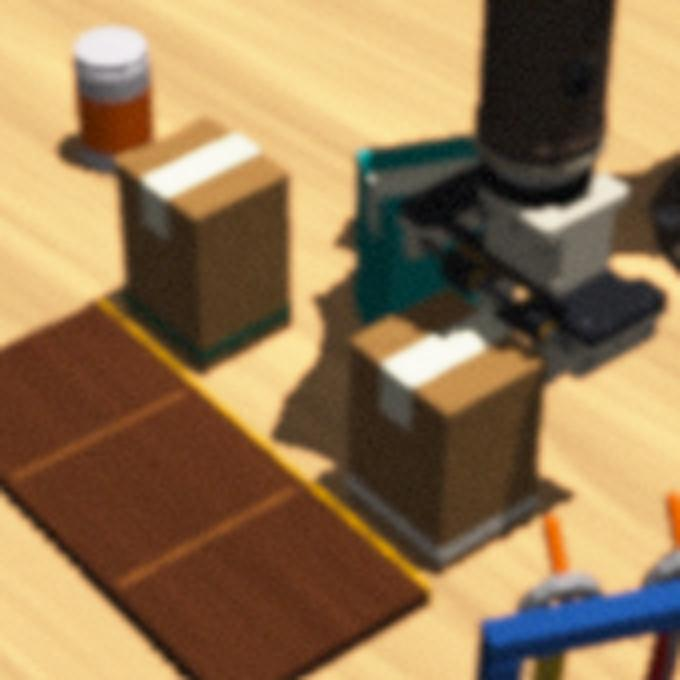

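View pics/j2.png

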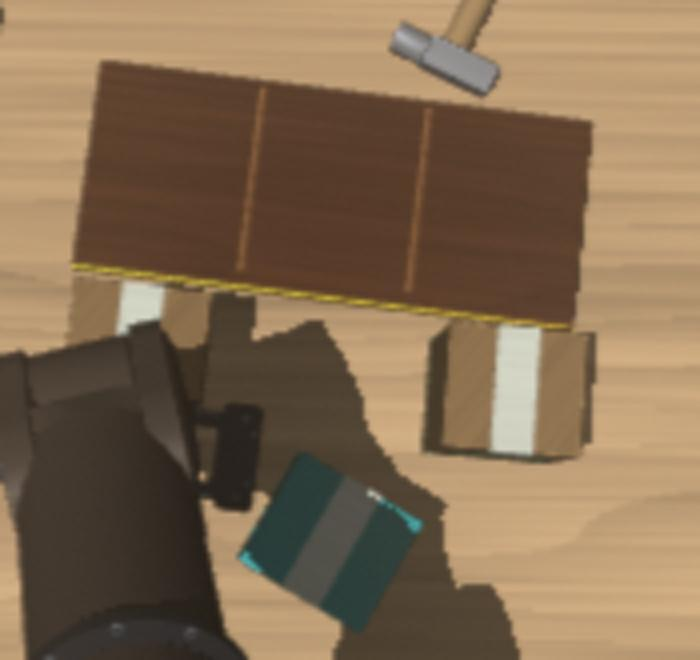

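```bash
python3 -m pendant '[{"dp":[0,-0.008,0],"rotation":[0,0,0],"fingers":0.2},{"dp":[0,-0.012,0],"rotation":[0,0,0],"fingers":0.2},{"dp":[0,-0.015,0],"rotation":[0,0,0],"fingers":0.2},{"dp":[0,-0.018,0],"rotation":[0,0,0],"fingers":0.2},{"dp":[0,-0.021,0],"rotation":[0,0,0],"fingers":0.2},{"dp":[0,-0.024,0],"rotation":[0,0,0],"fingers":0.2},{"dp":[0,-0.027,0],"rotation":[0,0,0],"fingers":0.2},{"dp":[0,-0.027,0],"rotation":[0,0,0],"fingers":0.2}]'; python3 - <<'E'
from meas import *
st(); a=arm.get_image("scene");crop(a,200,110,370,280,4,"pics/j1.png")
b=arm.get_image("top");crop(b,225,165,400,330,4,"pics/j2.png")
E
```

```text
clock: 35.88
position: [0.4063, 0.0172, 0.0931]
ee_rot: [2.095, -2.33, -0.011]
force: [-25.9, 3.7, 31.3]
width: 0.397
t 35.88 p [0.4063 0.0172 0.0931] F [-25.9   3.7  31.3] w 36.5 q [-0.07  0.28 -0.12  2.22  0.05  0.65 -1.91]
tool x [-0.106 -0.994  0.001] z [-0.011  0.    -1.   ]
```

View pics/j1.png

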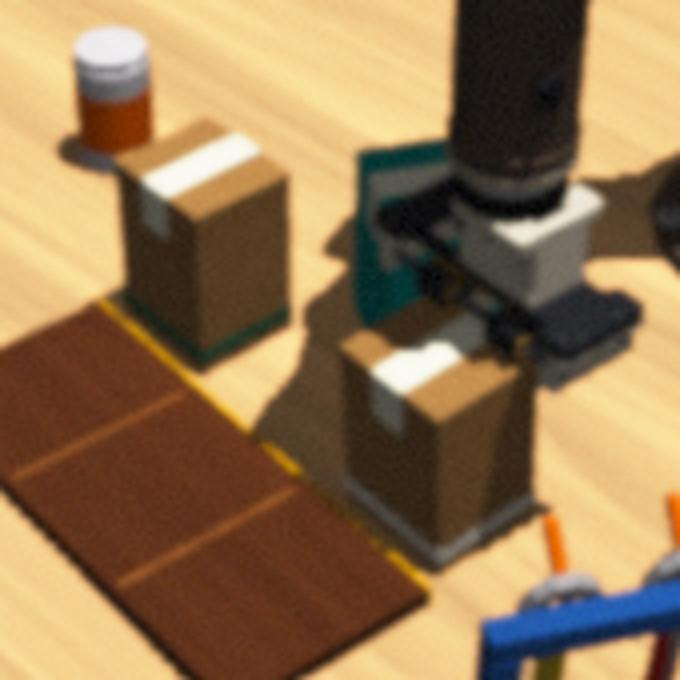

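```bash
python3 -m pendant '[{"dp":[0,0.01,-0.001],"rotation":[0,0,0],"fingers":0.2},{"dp":[0,0.02,-0.002],"rotation":[0,0,0],"fingers":0.2},{"dp":[0,0.03,-0.002],"rotation":[0,0,0],"fingers":0.2},{"dp":[0,0.03,-0.05],"rotation":[0,0,0],"fingers":0.2},{"dp":[0,0.03,-0.05],"rotation":[0,0,0],"fingers":0.2}]'; python3 - <<'E'
from meas import *
st(); a=arm.get_image("scene");crop(a,200,110,370,280,4,"pics/j1.png")
b=arm.get_image("top");crop(b,225,165,400,330,4,"pics/j2.png")
E
```

```text
clock: 36.6
position: [0.3789, 0.0207, 0.1458]
ee_rot: [2.098, -2.334, -0.006]
force: [0.1, 0.2, -0.1]
width: 0.402
t 36.6 p [0.3789 0.0207 0.1458] F [ 0.1  0.2 -0.1] w 37.0 q [-0.07  0.15 -0.14  2.22  0.03  0.78 -1.9 ]
tool x [-0.106 -0.994 -0.   ] z [-0.005  0.001 -1.   ]
```

View pics/j1.png

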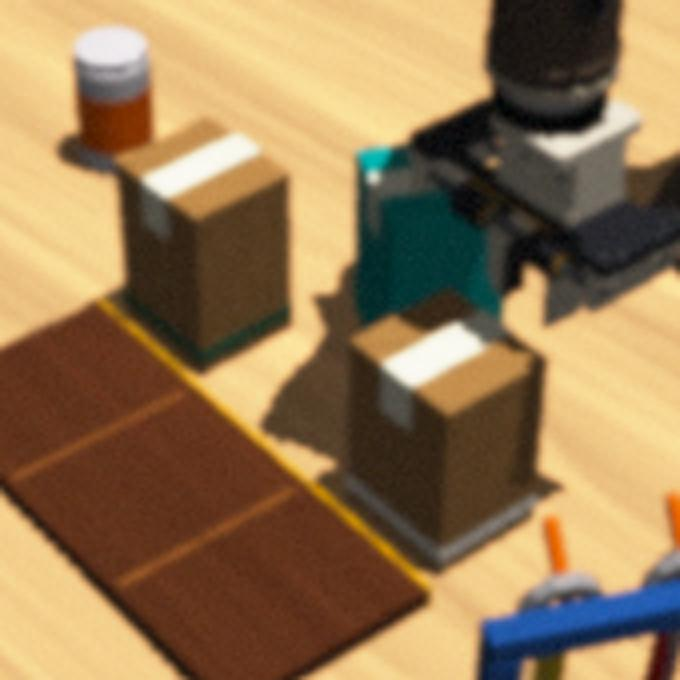

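View pics/j2.png

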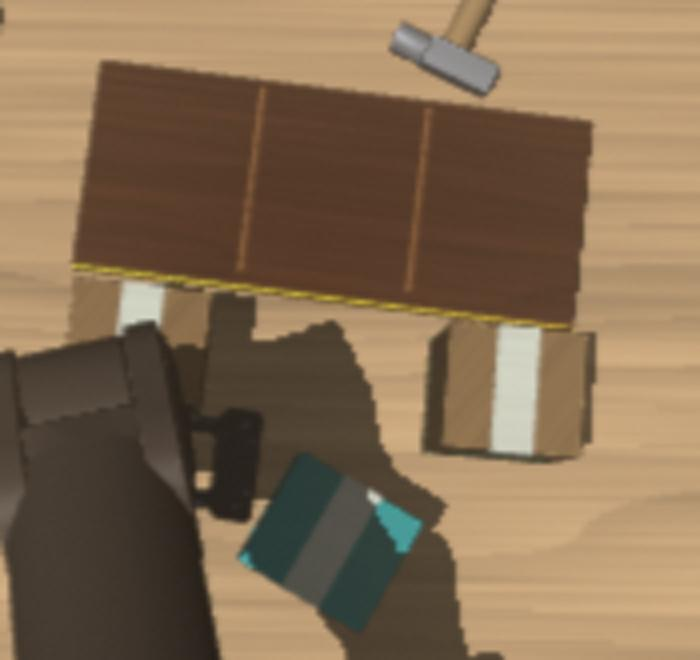

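```bash
python3 -m pendant '[{"dp":[0,0,0.017],"rotation":[0,0,0],"fingers":0.0},{"dp":[0,-0.008,0.017],"rotation":[0,0,0],"fingers":0.0},{"dp":[0,-0.016,0.017],"rotation":[0,0,0],"fingers":0.0},{"dp":[0,-0.022,0.017],"rotation":[0,0,0],"fingers":0.0},{"dp":[0,-0.028,0.017],"rotation":[0,0,0],"fingers":0.0},{"dp":[0,-0.034,0.017],"rotation":[0,0,0],"fingers":0.0},{"dp":[0,-0.04,0.017],"rotation":[0,0,0],"fingers":0.0}]'; python3 - <<'E'
from meas import *
st(); a=arm.get_image("scene");crop(a,200,110,370,280,4,"pics/j1.png")
E
```

```text
clock: 37.58
position: [0.417, 0.016, 0.1263]
ee_rot: [2.096, -2.332, -0.01]
force: [-3.8, 0.6, 3.8]
width: 0.497
t 37.58 p [0.417  0.016  0.1263] F [-3.8  0.6  3.8] w 45.7 q [-0.06  0.24 -0.12  2.16  0.04  0.75 -1.89]
tool x [-0.106 -0.994  0.001] z [-0.009  0.    -1.   ]
```

View pics/j1.png

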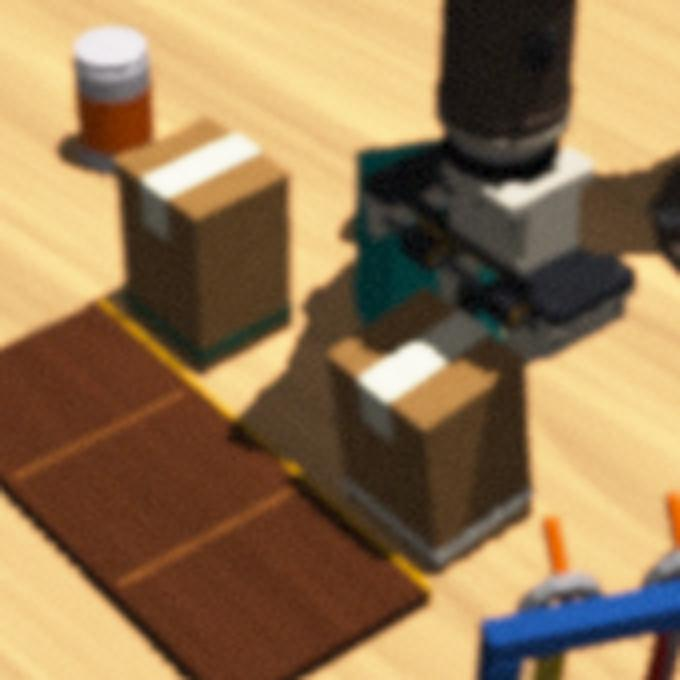

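```bash
python3 -m pendant '[{"dp":[0,-0.006,0],"rotation":[0,0,0],"fingers":0.0},{"dp":[0,-0.012,0],"rotation":[0,0,0],"fingers":0.0},{"dp":[0,-0.018,0],"rotation":[0,0,0],"fingers":0.0},{"dp":[0,-0.024,0],"rotation":[0,0,0],"fingers":0.0},{"dp":[0,-0.029,0],"rotation":[0,0,0],"fingers":0.0},{"dp":[0,-0.034,0],"rotation":[0,0,0],"fingers":0.0}]'; python3 - <<'E'
from meas import *
st(); a=arm.get_image("scene");crop(a,200,110,370,280,4,"pics/j1.png")
E
```

```text
clock: 38.38
position: [0.4524, 0.0123, 0.1262]
ee_rot: [2.096, -2.333, -0.008]
force: [-0.1, -0.7, 2.6]
width: 0.498
t 38.38 p [0.4524 0.0123 0.1262] F [-0.1 -0.7  2.6] w 45.8 q [-0.05  0.29 -0.11  2.09  0.04  0.77 -1.87]
tool x [-0.106 -0.994  0.   ] z [-0.007  0.    -1.   ]
```

View pics/j1.png

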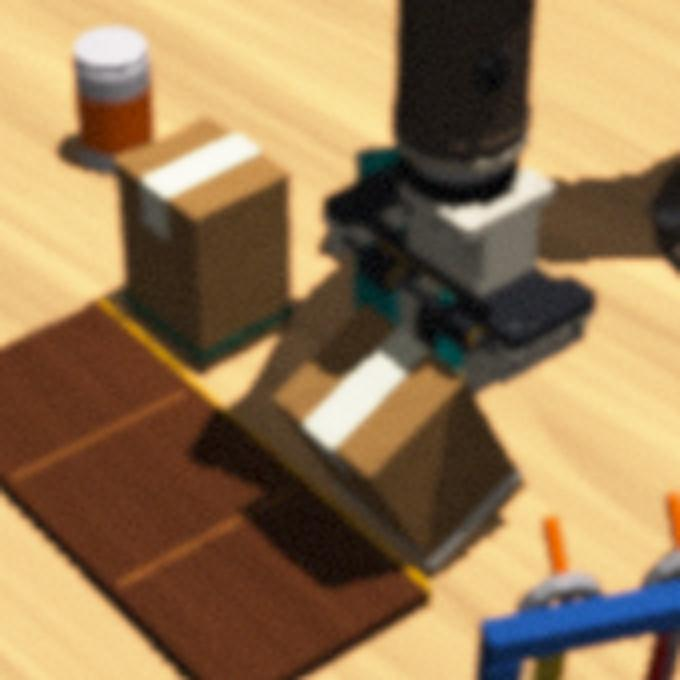

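```bash
python3 -m pendant '[{"dp":[0,-0.005,0],"rotation":[0,0,0],"fingers":0.0},{"dp":[0,-0.009,0],"rotation":[0,0,0],"fingers":0.0},{"dp":[0,-0.013,0],"rotation":[0,0,0],"fingers":0.0},{"dp":[0,-0.017,0],"rotation":[0,0,0],"fingers":0.0},{"dp":[0,-0.017,0],"rotation":[0,0,0],"fingers":0.0},{"dp":[0,-0.017,0],"rotation":[0,0,0],"fingers":0.0},{"dp":[0,-0.017,0],"rotation":[0,0,0],"fingers":0.0},{"dp":[0,-0.017,0],"rotation":[0,0,0],"fingers":0.0}]'; python3 - <<'E'
from meas import *
st(); a=arm.get_image("scene");crop(a,200,110,370,280,4,"pics/j1.png")
b=arm.get_image("top");crop(b,225,165,400,330,4,"pics/j2.png")
E
```

```text
clock: 39.42
position: [0.47, 0.0105, 0.1261]
ee_rot: [2.097, -2.333, -0.008]
force: [0.3, 0.3, 0.4]
width: 0.502
t 39.42 p [0.47   0.0105 0.1261] F [0.3 0.3 0.4] w 46.2 q [-0.05  0.32 -0.11  2.05  0.05  0.78 -1.86]
tool x [-0.106 -0.994  0.   ] z [-0.007  0.    -1.   ]
```

View pics/j1.png

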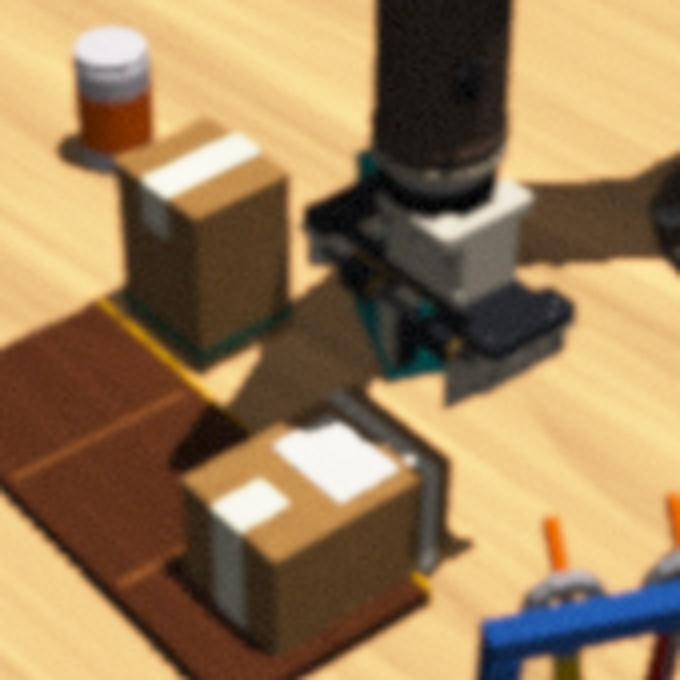

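View pics/j2.png

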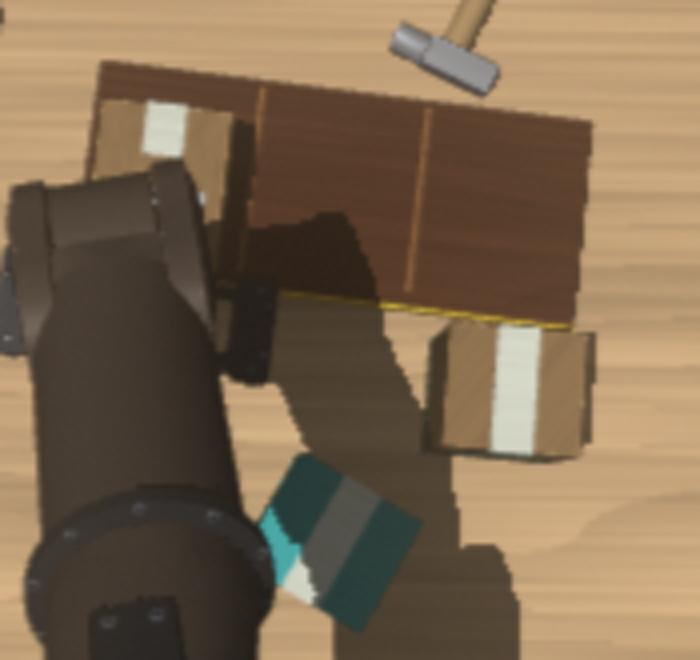

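```bash
python3 - <<'E'
from meas import *
go([.362,-.2548,.25],down(-3.6,True));go([.362,-.2548,.128],down(-3.6,True))
E
```

```text
dp [0.2753, 0.08, -0.1233] rot [0.007, -0.0, -0.044] minrows 5.0
dp [0.2753, 0.0792, -0.0013] rot [0.007, -0.0, -0.044] minrows 4.6
```

```bash
python3 -m pendant '[{"dp":[0,0,-0.06],"rotation":[0,0,0],"fingers":0.0},{"dp":[0,0,-0.124],"rotation":[0,0,0],"fingers":0.0},{"dp":[0.05,0.04,-0.124],"rotation":[0.007,0,-0.044],"fingers":0.0},{"dp":[0.275,0.08,-0.124],"rotation":[0.007,0,-0.044],"fingers":0.0},{"dp":[0.275,0.08,-0.124],"rotation":[0.007,0,-0.044],"fingers":0.0},{"dp":[0.275,0.08,-0.124],"rotation":[0.007,0,-0.044],"fingers":0.0},{"dp":[0.275,0.08,-0.124],"rotation":[0.007,0,-0.044],"fingers":0.0},{"dp":[0.275,0.08,-0.124],"rotation":[0.007,0,-0.044],"fingers":0.0},{"dp":[0.275,0.08,-0.124],"rotation":[0.007,0,-0.044],"fingers":0.0}]'; python3 - <<'E'
from meas import *
st(); a=arm.get_image("scene");crop(a,180,90,370,290,3.5,"pics/j1.png")
b=arm.get_image("top");cv2.imwrite("pics/top_j.png",b);crop(b,225,165,400,330,4,"pics/j2.png")
go([.362,-.2548,.128],down(-3.6,True))
E
```

```text
clock: 40.65
position: [0.3622, -0.2538, 0.2506]
ee_rot: [-2.151, 2.29, 0.0]
force: [-0.2, -0.3, 0.3]
width: 0.496
t 40.65 p [ 0.3622 -0.2538  0.2506] F [-0.2 -0.3  0.3] w 45.6 q [ 0.36  0.11  0.15  1.97 -0.02  1.07 -1.12]
tool x [-0.062 -0.998 -0.   ] z [ 0.  0. -1.]
dp [0.0017, 0.0005, 0.1227] rot [-0.0, 0.0, 0.002] minrows 2.0
```

View pics/j1.png

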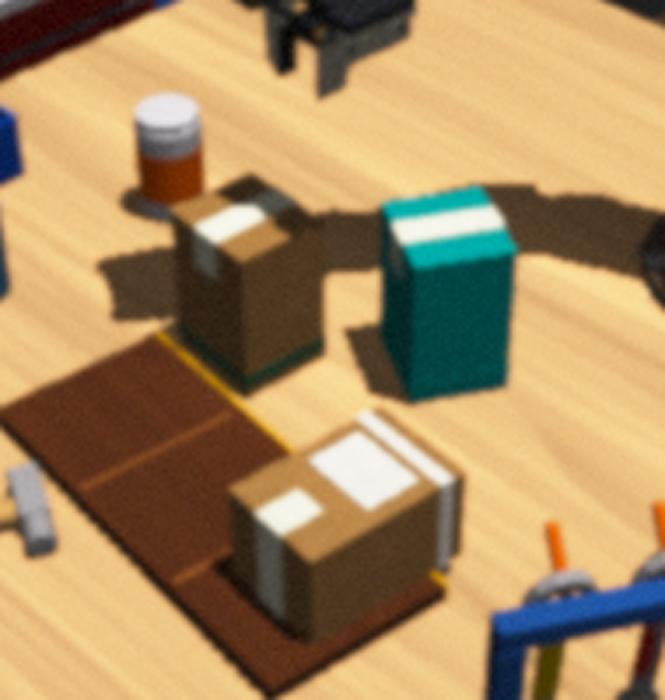

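View pics/j2.png

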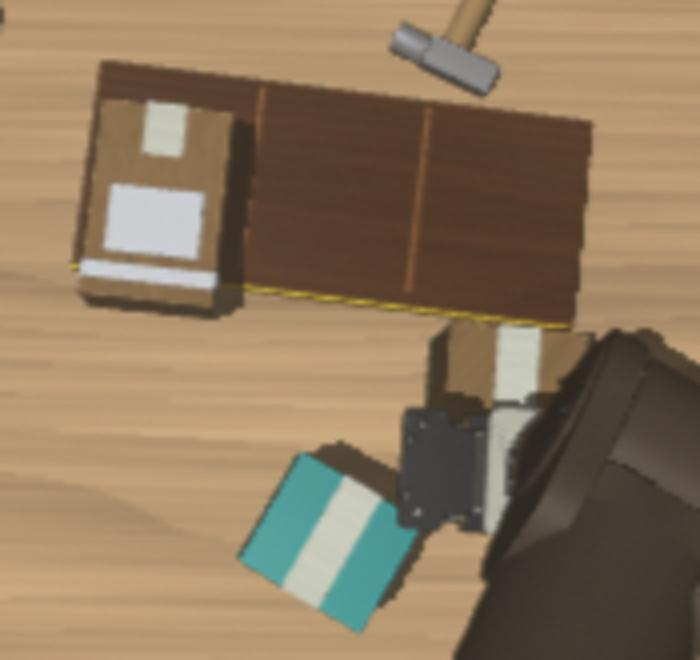

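```bash
python3 -m pendant '[{"dp":[0.002,0,0.06],"rotation":[0,0,0],"fingers":0.0},{"dp":[0.002,0,0.11],"rotation":[0,0,0],"fingers":0.0},{"dp":[0.002,0,0.123],"rotation":[0,0,0],"fingers":0.0},{"dp":[0.002,-0.006,0.123],"rotation":[0,0,0],"fingers":0.0},{"dp":[0.002,-0.012,0.123],"rotation":[0,0,0],"fingers":0.0},{"dp":[0.002,-0.018,0.123],"rotation":[0,0,0],"fingers":0.0},{"dp":[0.002,-0.024,0.123],"rotation":[0,0,0],"fingers":0.0},{"dp":[0.002,-0.03,0.123],"rotation":[0,0,0],"fingers":0.0},{"dp":[0.002,-0.036,0.123],"rotation":[0,0,0],"fingers":0.0}]'; python3 - <<'E'
from meas import *
st(); a=arm.get_image("scene");crop(a,180,90,370,290,3.5,"pics/j1.png")
C=lambda u,v:np.array([225+(u+.5)/4-.5,165+(v+.5)/4-.5])
for u,v in [(103,100),(237,113),(215,307),(80,290)]: print(onz("top",C(u,v),.108).round(4))
E
```

```text
clock: 41.88
position: [0.3989, -0.2575, 0.1278]
ee_rot: [-2.153, 2.287, -0.0]
force: [-3.1, -0.3, 3.4]
width: 0.499
t 41.88 p [ 0.3989 -0.2575  0.1278] F [-3.1 -0.3  3.4] w 45.9 q [ 0.35  0.31  0.13  2.06 -0.06  0.77 -1.11]
tool x [-0.061 -0.998 -0.   ] z [ 0.  0. -1.]
[0.6457 0.0436 0.108 ]
[ 0.6373 -0.0578  0.108 ]
[ 0.49   -0.0437  0.108 ]
[0.5011 0.0569 0.108 ]
```

View pics/j1.png

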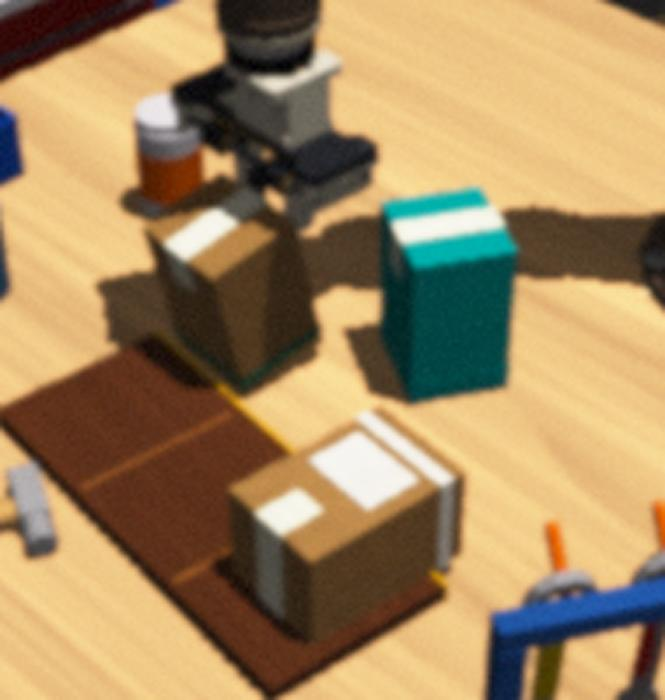

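```bash
python3 -m pendant '[{"dp":[0,-0.006,0],"rotation":[0,0,0],"fingers":0.0},{"dp":[0,-0.012,0],"rotation":[0,0,0],"fingers":0.0},{"dp":[0,-0.018,0],"rotation":[0,0,0],"fingers":0.0},{"dp":[0,-0.024,0],"rotation":[0,0,0],"fingers":0.0},{"dp":[0,-0.029,0],"rotation":[0,0,0],"fingers":0.0},{"dp":[0,-0.034,0],"rotation":[0,0,0],"fingers":0.0},{"dp":[0,-0.039,0],"rotation":[0,0,0],"fingers":0.0},{"dp":[0,-0.043,0],"rotation":[0,0,0],"fingers":0.0},{"dp":[0,-0.047,0],"rotation":[0,0,0],"fingers":0.0},{"dp":[0,-0.05,0],"rotation":[0,0,0],"fingers":0.0},{"dp":[0,-0.05,0],"rotation":[0,0,0],"fingers":0.0},{"dp":[0,-0.05,0],"rotation":[0,0,0],"fingers":0.0},{"dp":[0,-0.05,0],"rotation":[0,0,0],"fingers":0.0}]'; python3 - <<'E'
from meas import *
st(); a=arm.get_image("scene");crop(a,180,90,370,290,3.5,"pics/j1.png")
E
```

```text
clock: 43.55
position: [0.4497, -0.2605, 0.1279]
ee_rot: [-2.153, 2.287, -0.002]
force: [-0.4, -0.7, 0.2]
width: 0.502
t 43.55 p [ 0.4497 -0.2605  0.1279] F [-0.4 -0.7  0.2] w 46.2 q [ 0.32  0.37  0.13  1.96 -0.07  0.81 -1.14]
tool x [-0.06  -0.998  0.   ] z [ 0.001 -0.    -1.   ]
```

View pics/j1.png

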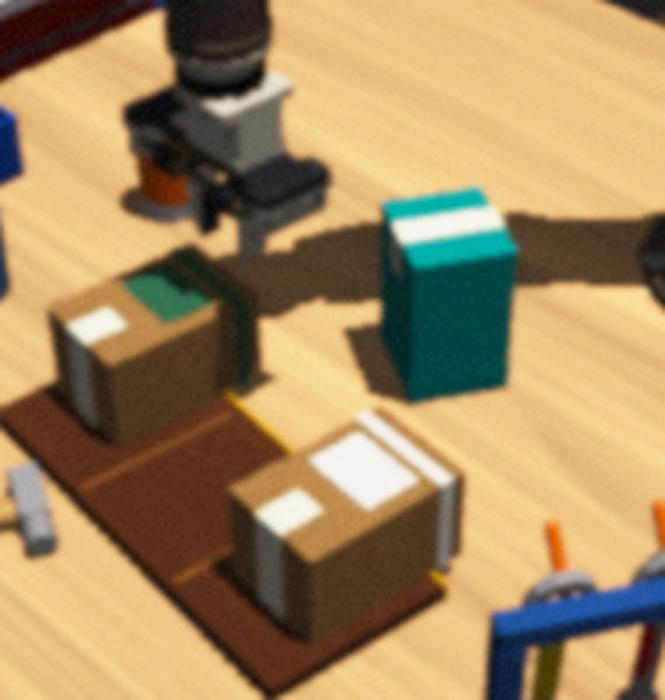

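```bash
python3 -m pendant '[{"dp":[0,0.03,-0.01],"rotation":[0,0,-0.047],"fingers":0.0},{"dp":[0,0.075,-0.01],"rotation":[0,0,0.047],"fingers":0.0},{"dp":[0,0.075,-0.01],"rotation":[0,0,0.047],"fingers":0.0},{"dp":[0,0.075,-0.01],"rotation":[0,0,0.047],"fingers":0.0}]'; python3 - <<'E'
from meas import *
st(); b=arm.get_image("top");crop(b,225,165,400,330,4,"pics/j2.png")
E
```

```text
clock: 44.1
position: [0.3755, -0.2561, 0.1382]
ee_rot: [-2.099, 2.335, -0.003]
force: [1.0, 0.7, 0.2]
width: 0.5
t 44.1 p [ 0.3755 -0.2561  0.1382] F [1.  0.7 0.2] w 46.0 q [ 0.36  0.26  0.15  2.1  -0.06  0.78 -1.14]
tool x [-0.106 -0.994  0.   ] z [ 0.003 -0.    -1.   ]
```

View pics/j2.png

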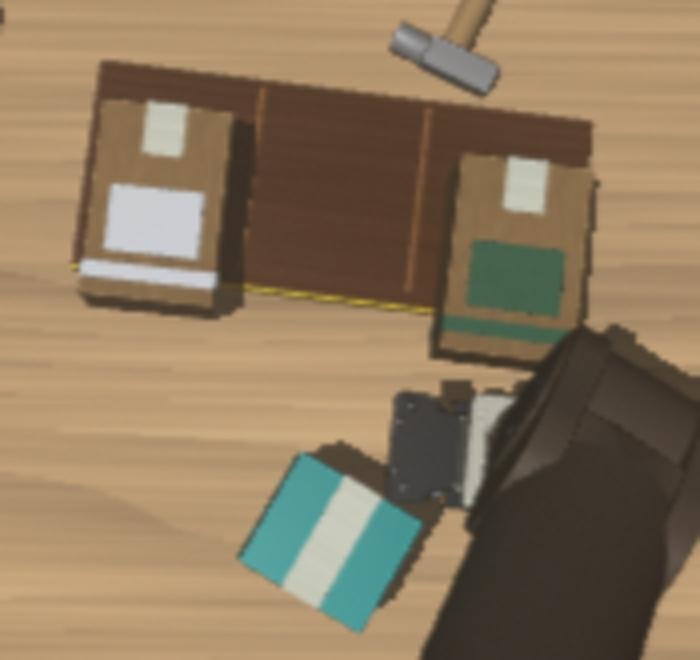

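```bash
cat >> h.py <<'E'
EM=np.array([.509,-.1278]);XB=np.array([np.cos(np.radians(-6.29)),np.sin(np.radians(-6.29))]);YB=np.array([-XB[1],XB[0]])
def bf(p): d=np.array(p)[:2]-EM; return np.array([d@XB,d@YB])
def wf(x,y): return EM+XB*x+YB*y
E
python3 - <<'E'
from meas import *
C=lambda u,v:np.array([225+(u+.5)/4-.5,165+(v+.5)/4-.5])
for u,v in [(103,100),(237,113),(215,305),(80,290),(462,153),(597,170),(432,355)]: p=onz("top",C(u,v),.108);print(p.round(4),bf(p).round(4))
# green push: tcp line
for X in (-.06,-.04,-.012): print(X,wf(X,-.125))
st(); print(bf(arm.observe()["position"]))
E
```

```text
[0.6457 0.0436 0.108 ] [0.1171 0.1853]
[ 0.6373 -0.0578  0.108 ] [0.1199 0.0836]
[ 0.4915 -0.0437  0.108 ] [-0.0266  0.0817]
[0.5011 0.0569 0.108 ] [-0.0281  0.1827]
[ 0.6094 -0.2278  0.108 ] [ 0.1107 -0.0884]
[ 0.598  -0.3294  0.108 ] [ 0.1106 -0.1906]
[ 0.4569 -0.205   0.108 ] [-0.0434 -0.0824]
-0.06 [ 0.43566609 -0.24547386]
-0.04 [ 0.45554569 -0.24766508]
-0.012 [ 0.48337714 -0.25073278]
t 44.15 p [ 0.3759 -0.2561  0.1381] F [ 1.4  0.3 -0.1] w 45.8 q [ 0.36  0.26  0.15  2.09 -0.06  0.78 -1.14]
tool x [-0.106 -0.994  0.   ] z [ 0.003 -0.001 -1.   ]
[-0.11825171 -0.14209806]
```

```bash
python3 -m pendant '[{"dp":[-0.005,0,0.04],"rotation":[0,0,0],"fingers":0.0},{"dp":[-0.005,0,0.078],"rotation":[0,0,0],"fingers":0.0},{"dp":[-0.005,-0.01,0.078],"rotation":[0,0,0],"fingers":0.0},{"dp":[-0.005,-0.035,0.078],"rotation":[0,0,0],"fingers":0.0},{"dp":[-0.005,-0.05,0.078],"rotation":[0,0,0],"fingers":0.0},{"dp":[-0.005,-0.06,0.078],"rotation":[0,0,0],"fingers":0.0},{"dp":[-0.005,-0.066,0.078],"rotation":[0,0,0],"fingers":0.0},{"dp":[-0.005,-0.071,0.078],"rotation":[0,0,0],"fingers":0.0},{"dp":[-0.005,-0.075,0.078],"rotation":[0,0,0],"fingers":0.0},{"dp":[-0.005,-0.079,0.078],"rotation":[0,0,0],"fingers":0.0},{"dp":[-0.005,-0.083,0.078],"rotation":[0,0,0],"fingers":0.0}]'; python3 - <<'E'
from meas import *
st(); print(bf(arm.observe()["position"]));a=arm.get_image("scene");crop(a,180,90,370,290,3.5,"pics/j1.png")
E
```

```text
clock: 45.52
position: [0.4562, -0.2598, 0.06]
ee_rot: [2.098, -2.337, -0.003]
force: [-6.9, 0.5, 4.1]
width: 0.501
t 45.52 p [ 0.4562 -0.2598  0.06  ] F [-6.9  0.5  4.1] w 46.1 q [ 0.32  0.48  0.13  2.   -0.1   0.67 -1.17]
tool x [-0.107 -0.994 -0.001] z [-0.002  0.001 -1.   ]
[-0.03806969 -0.13696352]
```

View pics/j1.png

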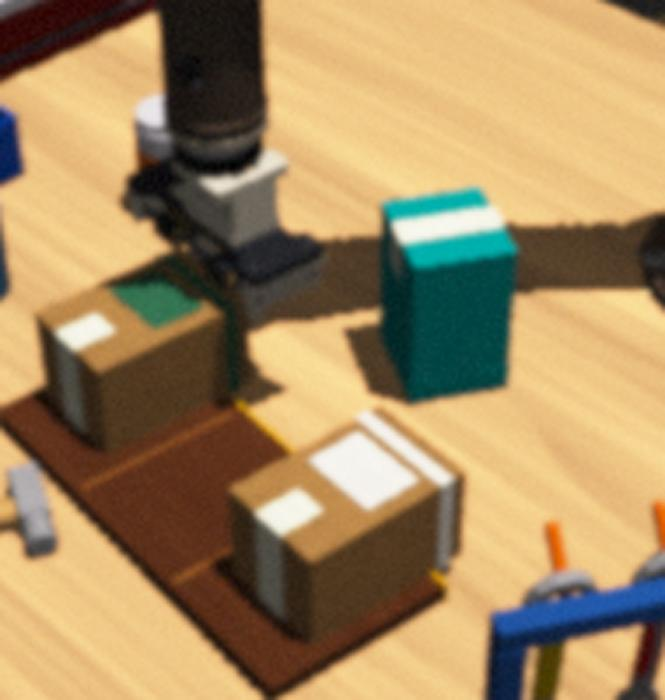

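```bash
python3 -m pendant '[{"dp":[0,-0.004,0],"rotation":[0,0,0],"fingers":0.0},{"dp":[0,-0.008,0],"rotation":[0,0,0],"fingers":0.0},{"dp":[0,-0.012,0],"rotation":[0,0,0],"fingers":0.0},{"dp":[0,-0.016,0],"rotation":[0,0,0],"fingers":0.0},{"dp":[0,-0.02,0],"rotation":[0,0,0],"fingers":0.0},{"dp":[0,-0.024,0],"rotation":[0,0,0],"fingers":0.0},{"dp":[0,-0.025,0],"rotation":[0,0,0],"fingers":0.0},{"dp":[0,-0.025,0],"rotation":[0,0,0],"fingers":0.0}]'; python3 - <<'E'
from meas import *
st(); print(bf(arm.observe()["position"]));
E
python3 -m pendant '[{"dp":[0,0.02,0],"rotation":[0,0,0],"fingers":0.0},{"dp":[0,0.05,0],"rotation":[0,0,0],"fingers":0.0},{"dp":[0,0.09,-0.05],"rotation":[0,0,0],"fingers":0.0},{"dp":[0,0.09,-0.12],"rotation":[0,0,0],"fingers":0.0},{"dp":[0,0.09,-0.12],"rotation":[0,0,0],"fingers":0.0}]'
python3 - <<'E'
from meas import *
st(); a=arm.get_image("scene");crop(a,180,90,370,290,3.5,"pics/j1.png")
b=arm.get_image("top");crop(b,225,165,400,330,4,"pics/j2.png")
p=wf(-.10,.134);go([*p,.20],down(-6.29,True))
E
```

```text
clock: 46.58
position: [0.4814, -0.2625, 0.0598]
ee_rot: [2.098, -2.337, -0.003]
force: [-4.2, 0.1, -0.6]
width: 0.5
t 46.58 p [ 0.4814 -0.2625  0.0598] F [-4.2  0.1 -0.6] w 46.0 q [ 0.31  0.51  0.13  1.94 -0.1   0.69 -1.18]
tool x [-0.107 -0.994 -0.001] z [-0.002  0.001 -1.   ]
[-0.01272081 -0.13687072]
clock: 47.2
position: [0.3947, -0.2543, 0.1844]
ee_rot: [-2.096, 2.336, -0.01]
force: [-0.2, -0.4, -0.2]
width: 0.498
t 47.2 p [ 0.3947 -0.2543  0.1844] F [-0.2 -0.4 -0.2] w 45.9 q [ 0.32  0.22  0.16  2.01 -0.05  0.9  -1.17]
tool x [-0.108 -0.994  0.002] z [ 0.007 -0.003 -1.   ]
dp [-0.2714, -0.0017, -0.0187] rot [-0.002, -0.001, 0.003] minrows 4.4
```

View pics/j1.png

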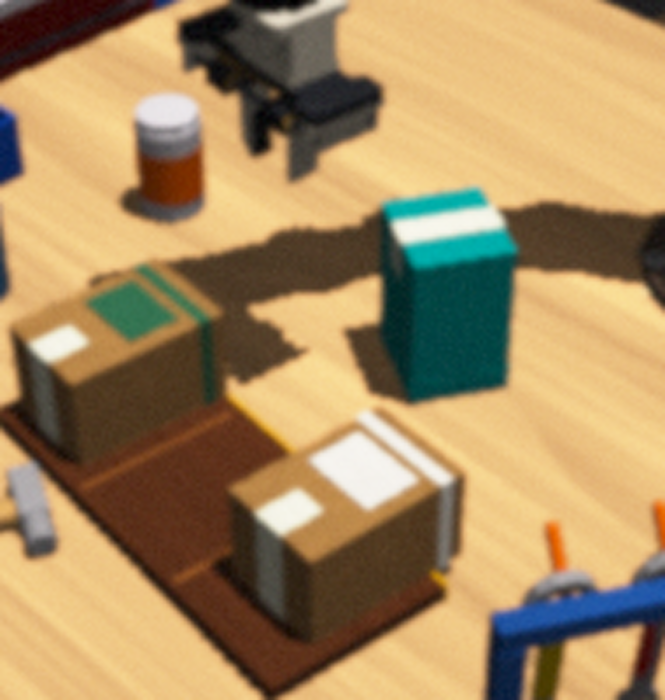

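View pics/j2.png

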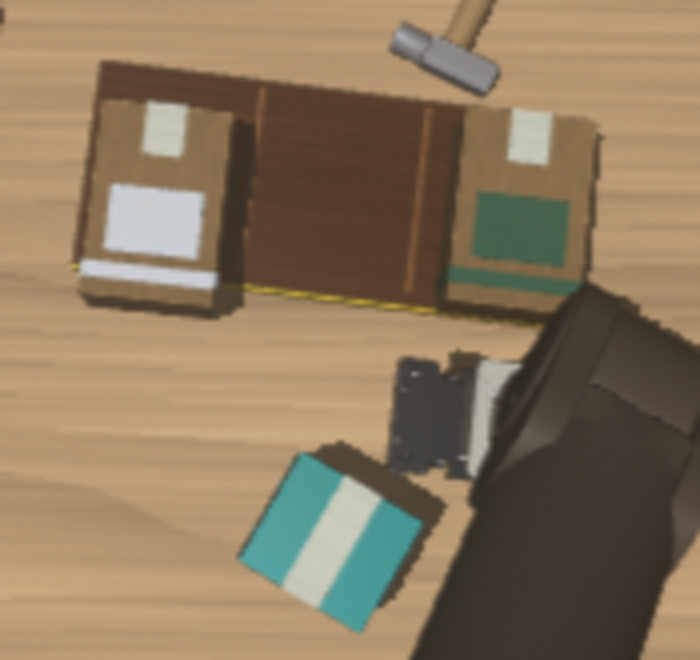

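```bash
python3 -m pendant '[{"dp":[0,0,-0.02],"rotation":[0,0,0],"fingers":0.0},{"dp":[-0.271,0,-0.02],"rotation":[0,0,0],"fingers":0.0},{"dp":[-0.271,0,-0.02],"rotation":[0,0,0],"fingers":0.0},{"dp":[-0.271,0,-0.02],"rotation":[0,0,0],"fingers":0.0},{"dp":[-0.271,0,-0.02],"rotation":[0,0,0],"fingers":0.0},{"dp":[-0.271,0,-0.02],"rotation":[0,0,0],"fingers":0.0},{"dp":[-0.271,0,-0.02],"rotation":[0,0,0],"fingers":0.0}]'; python3 - <<'E'
from meas import *
st(); print(bf(arm.observe()["position"]))
p=wf(-.10,.133);go([*p,.06],down(-6.29,True))
E
```

```text
clock: 48.18
position: [0.4221, 0.018, 0.1999]
ee_rot: [2.104, -2.333, 0.001]
force: [-0.2, -0.0, 0.1]
width: 0.499
t 48.17 p [0.4221 0.018  0.1999] F [-0.2 -0.   0.1] w 45.9 q [-0.11  0.14 -0.06  2.07  0.01  0.94 -1.86]
tool x [-0.103 -0.995  0.   ] z [ 0. -0. -1.]
[-0.10230979  0.13537097]
dp [0.0023, -0.0022, 0.1399] rot [-0.0, -0.0, 0.007] minrows 2.2
```

```bash
python3 -m pendant '[{"dp":[0.002,0,0.06],"rotation":[0,0,0.007],"fingers":0.0},{"dp":[0.002,0,0.115],"rotation":[0,0,0.007],"fingers":0.0},{"dp":[0.002,0,0.14],"rotation":[0,0,0.007],"fingers":0.0},{"dp":[0.002,-0.015,0.14],"rotation":[0,0,0.007],"fingers":0.0},{"dp":[0.002,-0.035,0.14],"rotation":[0,0,0.007],"fingers":0.0},{"dp":[0.002,-0.05,0.14],"rotation":[0,0,0.007],"fingers":0.0},{"dp":[0.002,-0.058,0.14],"rotation":[0,0,0.007],"fingers":0.0},{"dp":[0.002,-0.062,0.14],"rotation":[0,0,0.007],"fingers":0.0},{"dp":[0.002,-0.066,0.14],"rotation":[0,0,0.007],"fingers":0.0},{"dp":[0.002,-0.07,0.14],"rotation":[0,0,0.007],"fingers":0.0},{"dp":[0.002,-0.074,0.14],"rotation":[0,0,0.007],"fingers":0.0},{"dp":[0.002,-0.078,0.14],"rotation":[0,0,0.007],"fingers":0.0},{"dp":[0.002,-0.082,0.14],"rotation":[0,0,0.007],"fingers":0.0},{"dp":[0.002,-0.086,0.14],"rotation":[0,0,0.007],"fingers":0.0},{"dp":[0.002,-0.09,0.14],"rotation":[0,0,0.007],"fingers":0.0},{"dp":[0.002,-0.09,0.14],"rotation":[0,0,0.007],"fingers":0.0}]'; python3 - <<'E'
from meas import *
st(); print(bf(arm.observe()["position"]))
E
python3 -m pendant '[{"dp":[0,0.02,0],"rotation":[0,0,0],"fingers":0.0},{"dp":[0,0.05,0],"rotation":[0,0,0],"fingers":0.0},{"dp":[0,0.08,-0.05],"rotation":[0,0,0],"fingers":0.0},{"dp":[0,0.08,-0.11],"rotation":[0,0,0],"fingers":0.0},{"dp":[0,0.08,-0.17],"rotation":[0,0,0],"fingers":0.0},{"dp":[-0.1,0.08,-0.19],"rotation":[0,0,0],"fingers":0.0},{"dp":[-0.1,0.08,-0.19],"rotation":[0,0,0],"fingers":0.0},{"dp":[-0.1,0.08,-0.19],"rotation":[0,0,0],"fingers":0.0}]'
python3 - <<'E'
from meas import *
st(); a=arm.get_image("scene");cv2.imwrite("pics/k1.png",a)
b=arm.get_image("top");crop(b,225,165,400,330,4,"pics/k2.png")
E
```

```text
clock: 50.18
position: [0.5098, 0.0067, 0.0598]
ee_rot: [2.095, -2.338, -0.002]
force: [-5.9, -0.0, 2.0]
width: 0.502
t 50.17 p [0.5098 0.0067 0.0598] F [-5.9 -0.   2. ] w 46.2 q [-0.08  0.46 -0.05  2.03  0.04  0.65 -1.83]
tool x [-0.109 -0.994  0.001] z [-0.002 -0.001 -1.   ]
[-0.01391642  0.13375122]
clock: 51.18
position: [0.4421, 0.1183, 0.2508]
ee_rot: [-2.102, 2.334, 0.002]
force: [-0.5, -1.4, -0.7]
width: 0.5
t 51.17 p [0.4421 0.1183 0.2508] F [-0.5 -1.4 -0.7] w 46.0 q [-0.25  0.15 -0.14  1.92  0.02  1.08 -2.08]
tool x [-0.104 -0.995 -0.001] z [-0.     0.001 -1.   ]
```

View pics/k1.png

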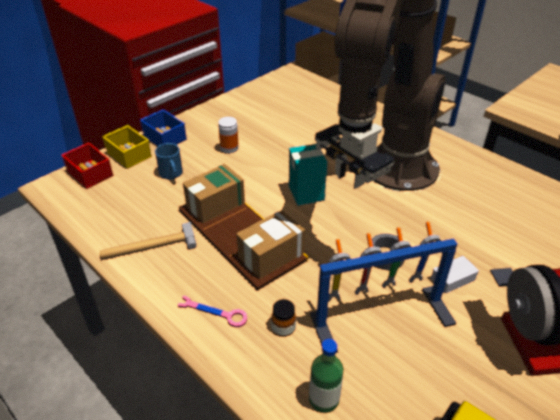

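View pics/k2.png

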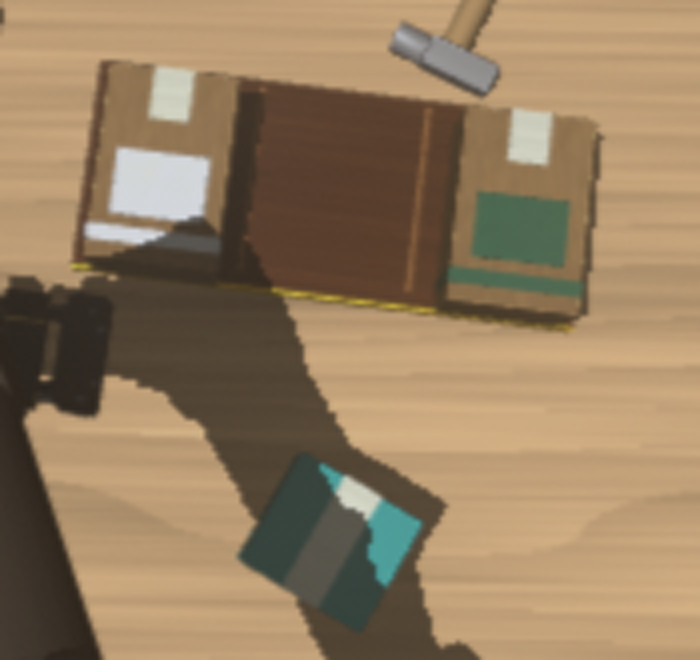

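```bash
python3 - <<'E'
from meas import *
C=lambda u,v:np.array([225+(u+.5)/4-.5,165+(v+.5)/4-.5])
for n,L in (("white",[(107,63),(241,77),(220,272),(84,258)]),("green",[(465,104),(600,122),(583,318),(445,300)])):
  for u,v in L: print(n,bf(onz("top",C(u,v),.108)).round(4))
E
```

```text
white [0.1458 0.1862]
white [0.1479 0.0841]
white [-0.0017  0.0811]
white [-0.004  0.183]
green [ 0.1485 -0.0866]
green [ 0.1476 -0.1894]
green [-0.002  -0.1908]
green [-0.0015 -0.0876]
```

```bash
python3 - <<'E'
from meas import *
crop(cv2.imread("pics/k1.png"),290,215,480,350,4,"pics/k3.png")
E
```

```text
(no output)
```

View pics/k3.png

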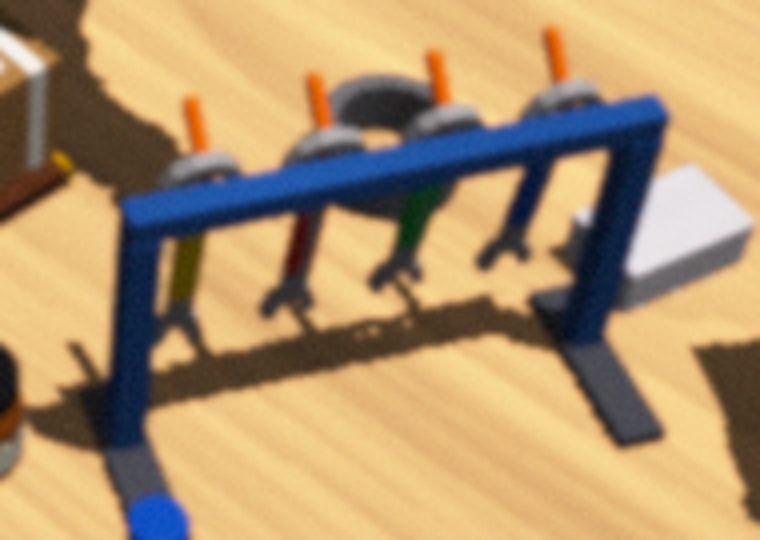

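All four spanners hang one to a peg (rings at about (203,170), (325,145), (443,120) and (565,97) in the crop). The robot touches nothing.

```bash
python3 -c "
from cell import arm; print(arm.sign_off())"
```

```text
the job is handed in; nothing more can be done
None
```

The job is done and handed in at about 51 s. All four spanners hang by their rings, one to a peg: blue on a, green on b, red on c, yellow on d. After that I tipped the white and green cartons onto the board. The red carton was not in the scene.

**Last checks:** both cartons lie flat with their labels up. They are square to the board within about 1°, and their bottom ends are within about 4 mm of the front edge. The last pictures show all four spanners still hanging and the jar, tape roll, mug, block and look-alikes unmoved.

**What went wrong or disagreed:**
- **Carton push:** my first push on the white carton was too low, and the gripper's body pressed on the carton's top edge. The wrist read about 26 N forward and 31 N up, roughly 40 N in all, close to the 40 N limit. I backed off at once, the carton stood upright again, and a higher push worked. I can't tell how much of that force went through the body rather than the fingers.
- **Carton overhang:** both cartons first fell about 30–40 mm over the front edge. I then slid them back to the edge with the fingers.
- **Peg a:** the arm could not reach the 45° approach I had planned for peg a, so I used a shallower tilt there (22°), and 30° on the other three pegs.

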